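Load a bulldozer cab on a rivet press's sliding table and cam-lock the table at its stop

ROBOT

A 6-joint arm with a two-finger parallel gripper is mounted at the origin on the work surface. World frame = base frame: x ahead of the robot, y to its left, z up, the work surface at z = 0. Lengths are in m, angles in rad, forces in N, time in s.
With the tool pointing down it reaches from about 0.375 to 0.9 m from the base axis. Payload 3.1 kg.
Tool frame: the origin (TCP) lies at the very end of the fingers, on their centre line; the grasp point (between the pads) lies 19 mm behind it (tcp_to_grasp is the distance from the TCP to the grasp point, in m); z points along the fingers, y is the direction in which the jaws open and shut (so a half turn about z gives the same grasp; the last joint's range is limited). The gripper opens to 85 mm and grips with 20 to 120 N. Pads are 22 mm wide; open, the fingers measure 114 mm over their backs; the gripper's body (76 mm by 85 mm) begins 54 mm behind the grasp point. The pads swing forward as they close: fully open they stand 13 mm farther back than shut.
Start: joints at [-1.486, 0.527, 1.433, -0, 1.181, -0.178], TCP at [0.162, -0.604, 0.231] pointing down, gripper open.
Joint ranges: [-3.08, 3.08], [-0.75, 2.2], [0.22, 2.44], [-1.43, 4.57], [0, 2.65], [-2.85, 2.85]. Speed limits (rad/s): [2.79, 2.79, 3.14, 3.14, 3.14, 3.14].

INTERFACE

Orientations are given as a unit quaternion [x, y, z, w].
In Python, from station import sense, snapshot, camera_info, sign_off, tcp_to_grasp gives the robot as it stands.
- The arm moves only by the shell command python3 -m inch 'ROWS' [FORCE]. ROWS is JSON, a list of rows, each a list of 3 entries, a list of its own where there are three numbers: the closure, from -1 (fully open) to 1 (shut), so that 0 is half open, then the shift along the tool's x, y, z normalised to -1 to 1, where 1 is 10 cm, then the turn, a rotation vector about the tool's x, y, z normalised to -1 to 1, where 1 is 360 degrees. In form: [[jaw, [dx, dy, dz], [ax, ay, az]], ...]. A call has 1 to 20 rows; each row is the pose to reach, as a shift and turn from the pose commanded when the call began, along the tool's axes at that moment, turning the shorter way round; what a row does not reach only later rows make up. A row lasts 1/10 s, in which the tool goes at most 50 mm and 8.59 degrees, less where a joint would pass 70% of its speed; a pose out of reach is approached as far as the arm can. A call with a number of a shift or a turn outside -1 to 1 is refused whole. A call with a gripper value outside its range is refused whole. The fingers move at their own pace and stop on an object; FORCE is the grip in N (left out, the last holds). Time passes only in rows, so rows that repeat a pose let the fingers close. It gives the time, the measured TCP pose, the force and the opening at its end, in the units of the state.
- sense(): the state, without advancing time (a new reading comes with each control period).
- snapshot(name): name is "scene" or "top"; returns (picture, depth): 420x560x3 uint8, blue, green, red; 420x560 float32, m along the optical axis (not along the pixel's ray), 0 where there is no reading.
- camera_info(name): a dict with "K" (3x3 intrinsics, pixels), "dist" ([k1, k2, p1, p2, k3] as OpenCV has them; the pictures are not rectified), "origin" and "orientation" of the camera in the world. Camera axes: x right, y down, z forward; pixel columns grow to the right and rows downward; lengths in m; the calibration is good to about 2 mm. A picture is of the moment at which its call begins. camera_info takes no time and is no camera call.
- sign_off(): hands the job in, once; it reports no verdict.
The state is a dict: "t": time; "q": joint angles; "qd": joint speeds; "tau": joint torques, N m; "tcp_pos": TCP position; "tool_rot": TCP orientation; "force": force on the tool from outside, world axes, zero at the start; "ft_torque": the same for the moment, N m; "finger_gap": opening from 0.0 (shut) to 1.0 (fully open).
Only numpy, scipy, OpenCV 4.12 (cv2) and the standard library are available. Lean on these libraries where they do the work, as an engineer would, in place of code of your own. Each camera call takes 0.05 s, during which the arm holds its last target.

TASK

Get the yellow bulldozer cab ready for its roof rivets: it is lying on its side, so stand it upright, roof up, in the nest of the hand press's sliding table without dropping it. Then run the table in under the ram until it just meets its stop, without shoving the stop out of its setting, and fold the table's cam lever fully down to lock it there. Leave the wheel set, the scriber and the loupe where they are.

Things in the scene. Friction and masses are not known exactly. Their poses are not given: they have to be found in the camera images.
- cab: Yellow plastic bulldozer cab, a block 76 mm high, 62 mm front to back, 56 mm wide, about 120 g. Origin at its centre. Own axes: x up through the roof (4 rivet heads), y through the windscreen (louvres at the back), z through a side. It starts lying on one side (z up, x level), so standing upright means x up. In the nest either end may face the press column.
- nest (a point): Centre of the nest floor on the sliding table, 52 mm above the bench; moves with the table. y = the way the table slides in, towards the press column; z up. The cab stands here, front-to-back along y, centre 38 mm above. End cheeks at y +-33.5 to 41.5 mm, 50 mm wide, 56 mm high plus flared lips to 66 mm: no finger room at these ends. Side lips at x +-31.5 mm, 5 mm high. The sides are open.
- carriage (a joint): Travel of the sliding table along its bed, m, growing towards the press column; starts at 0 to 0.02 (pulled out for loading). It meets the stop somewhere between 0.150 and 0.170. Slides with about 2 N of friction; 0.8 kg. While pulled out the nest is clear of the press head; at the stop the cab is below it.
- knob (a point): Middle of the round black pull knob (30 mm across, 26 mm tall, its top at 112 mm over the bench) on a 14 mm stem, on the outer end of the table, 161 mm from the nest centre towards nest -y. Push or pull the table by it. The open cam lever stands 51 mm further in.
- nose (a point): Point on the table's inner end face (45 mm from the nest centre towards nest +y, 53 mm above the bench) that meets the stop.
- stop_tip (a point): Tip of the adjustable stop, a 10 mm steel rod with a brass collar that sticks out of the column's foot along nest -y, 53 mm above the bench. Its setting differs each time. It is only held by a stiff thread: more than about 45 N shoves it back.
- lever (a joint): Angle of the steel cam lever, rad. 0 = open, leaning 0.35 past upright towards nest +x; it folds over towards nest -x. Its cam starts to bite near 0.8, is hardest near 1.3, goes over centre at 1.75 and ends on its stop at 1.92, lever level: only there is the table locked for good. Let go between 0.9 and 1.7 it may spring back a little. Needs about 0.1 N m, up to about 0.4 N m while biting.
- lever_pivot (a point): Axis of the cam lever, 58 mm above the bench, on the table, 110 mm from the nest centre towards nest -y. The axis lies along nest y. The fork around it is 30 mm wide (x) and reaches 72 mm above the bench.
- lever_tip (a point): Centre of the lever's rounded end, 89 mm from the pivot (13 mm thick, 20 mm wide along the axis; the bar below it is 8 mm thick, 16 mm wide). Open it stands about 142 mm above the bench, locked about 58 mm.
- press: Cast aluminium hand press, fixed; base 110 mm (x) by 450 mm (y), origin under its middle, axes as the nest's. The head overhangs from y = +50 mm on, between 182 and 262 mm above the bench, 68 mm wide; the ram's punch is at y = +85 mm, its end 142 mm above the bench. Ram handle on the +x side up to 340 mm. Leave the ram alone.
- wheel_set: Bystander: four orange plastic wheels joined flat on a cross of runners, 116 mm square, 22 mm high. Origin under its middle.
- scriber: Bystander: brass scribing tool lying flat, about 140 mm long, 9 mm thick, along its x. Origin under the handle's middle.
- loupe: Bystander: clear round loupe, 68 mm across, on a short stand with a 72 mm black foot, 94 mm high. Origin under the foot.
Things that resemble listed ones, but are neither listed nor needed, are in the scene too. Several things have the shape of the cab; the one meant has the colours described above.

How it is judged:
By the outcome, as a careful person would: the job done as asked, in the order asked, and still so for the second after the job is handed in, with the robot touching nothing.
It also fails if it takes over 72 s, if anything falls off the work surface, if the arm or the gripper's body presses on something with over 40 N, if the wrist force passes 120 N, or if a joint passes its speed limit or range.

## Working session

There is one attempt and no reset: what is moved stays moved. The work goes in short steps, Python scripts to look and compute and a shell command to move; the robot and the scene stay as the last step left them, time stands still between calls to the robot, and variables do not carry over. Pictures are saved under pics/ and viewed, and the job is handed in when it is done.

```bash
ls; mkdir -p pics; cat > h.py <<'E'
import numpy as np, cv2, json
from station import sense, snapshot, camera_info, tcp_to_grasp
from scipy.spatial.transform import Rotation as R
def grab(tag):
    for n in ("scene","top"):
        im,d=snapshot(n); cv2.imwrite(f"pics/{tag}_{n}.png",im); np.save(f"pics/{tag}_{n}.npy",d)
def load(tag,n): return cv2.imread(f"pics/{tag}_{n}.png"),np.load(f"pics/{tag}_{n}.npy")
def cam(n):
    c=camera_info(n); return np.array(c["K"],float),np.array(c["dist"],float),np.array(c["origin"],float),R.from_quat(c["orientation"]).as_matrix()
def ray(n,uv):
    K,D,o,M=cam(n); p=cv2.undistortPoints(np.array(uv,float).reshape(-1,1,2),K,D).reshape(-1,2)
    return o,(np.c_[p,np.ones(len(p))])@M.T
def plane(n,uv,z):
    o,d=ray(n,uv); return o+d*((z-o[2])/d[:,2])[:,None]
def deproj(n,uv,d):
    o,r=ray(n,uv); return o+r*np.array(d,float).reshape(-1,1)
def proj(n,P):
    K,D,o,M=cam(n); rv=cv2.Rodrigues(M.T)[0]; return cv2.projectPoints(np.array(P,float).reshape(-1,3),rv,-M.T@o,K,D)[0].reshape(-1,2)
def cloud(tag,n):
    im,d=load(tag,n); v,u=np.mgrid[0:420,0:560]; P=deproj(n,np.c_[u.ravel(),v.ravel()],d.ravel()).reshape(420,560,3); P[d==0]=np.nan
    return im,P
E
python3 - <<'E'
from h import *
grab("a"); print(sense()); print(tcp_to_grasp)
for n in("scene","top"): print(camera_info(n))
E
```

```text
pics
{'t': 0.1, 'q': array([-1.48649696e+00,  5.28401377e-01,  1.43380477e+00, -2.16801472e-06,
        1.18139325e+00, -1.78511010e-01]), 'qd': array([ 0.00118758, -0.00042268, -0.00198209, -0.00109983, -0.00106653,
       -0.00106506]), 'tau': array([-2.39235997e-04, -4.43303990e+01, -1.78585643e+01, -2.30631886e-04,
        3.91130816e-03,  1.49078386e-05]), 'tcp_pos': array([ 0.16233703, -0.60286726,  0.23040443]), 'tool_rot': array([ 9.91378202e-01,  1.31027687e-01,  4.62457533e-05, -1.00230398e-03]), 'force': array([ 0.07786781,  0.38590623, -0.37356115]), 'ft_torque': array([-0.00924527,  0.00795577, -0.01602744]), 'finger_gap': 0.9987474740138154}
0.0187
{'K': array([[396.75492895,   0.        , 273.47903785],
       [  0.        , 396.75492895, 208.28016578],
       [  0.        ,   0.        ,   1.        ]]), 'dist': array([0.02731446, 0.        , 0.        , 0.        , 0.        ]), 'origin': array([ 1.10329041, -0.24901393,  0.83633806]), 'orientation': array([ 0.7803701 ,  0.53630774, -0.18053799, -0.26608749])}
{'K': array([[539.00501153,   0.        , 288.46011064],
       [  0.        , 539.00501153, 211.93593374],
       [  0.        ,   0.        ,   1.        ]]), 'dist': array([-0.05384247,  0.        ,  0.        ,  0.        ,  0.        ]), 'origin': array([ 0.41264585, -0.06209487,  1.41641123]), 'orientation': array([-0.70450627,  0.7060386 , -0.04563038,  0.05566219])}
```

View pics/a_scene.png

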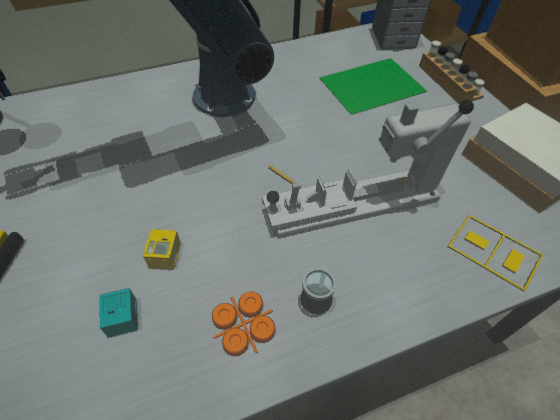

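View pics/a_top.png

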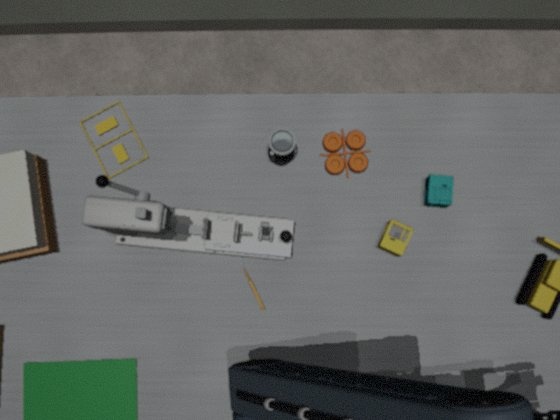

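```bash
python3 - <<'E'
from h import *
a,_=load("a","scene"); b,_=load("a","top")
c1=cv2.resize(a[215:285,130:200],(400,400),interpolation=cv2.INTER_CUBIC)
c2=cv2.resize(b[208:268,367:427],(400,400),interpolation=cv2.INTER_CUBIC)
cv2.imwrite("pics/crop1.png",np.hstack([c1,c2]))
cv2.imwrite("pics/crop2.png",cv2.resize(a[160:240,250:450],(800,320),interpolation=cv2.INTER_CUBIC))
cv2.imwrite("pics/crop3.png",cv2.resize(b[180:270,75:305],(800,313),interpolation=cv2.INTER_CUBIC))
E
```

```text
(no output)
```

View pics/crop1.png

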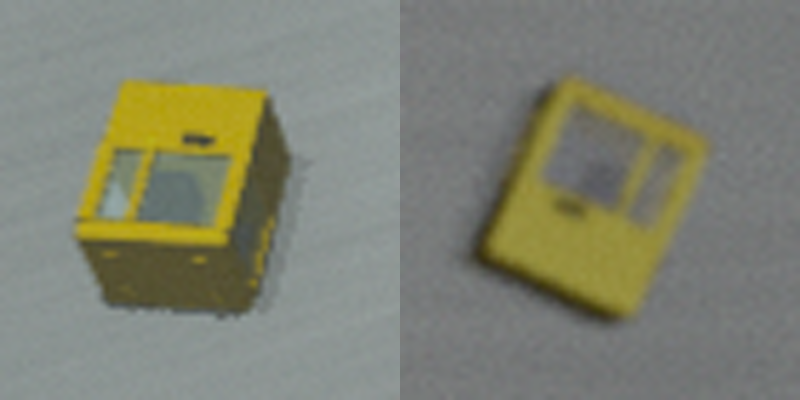

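View pics/crop2.png

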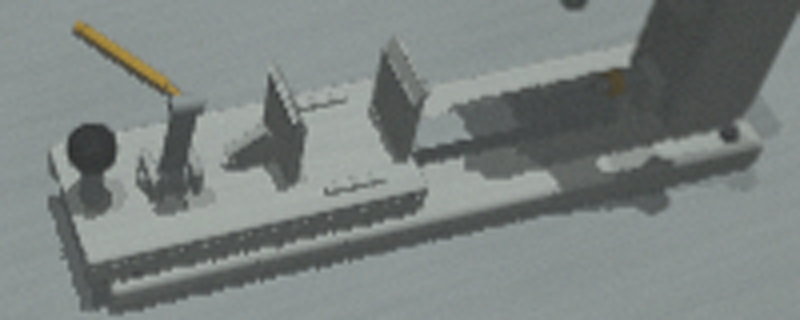

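View pics/crop3.png

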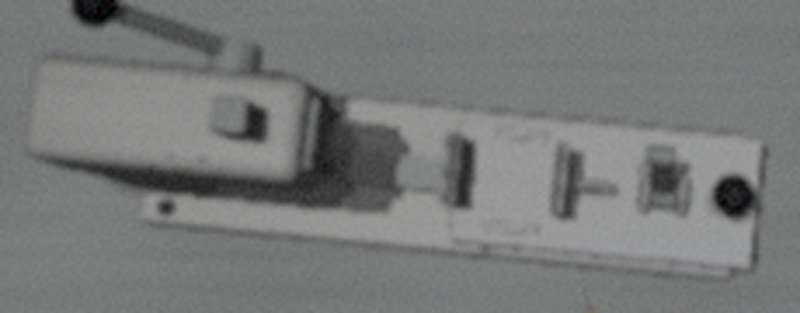

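```bash
python3 - <<'E'
from h import *
im,P=cloud("a","top"); hsv=cv2.cvtColor(im,cv2.COLOR_BGR2HSV)
def comps(im,tagx):
    hsv=cv2.cvtColor(im,cv2.COLOR_BGR2HSV)
    m=cv2.inRange(hsv,(20,90,60),(36,255,255)); m=cv2.morphologyEx(m,cv2.MORPH_CLOSE,np.ones((9,9)))
    return m
m=comps(im,0); m[:, :370]=0; m[:,430:]=0
c=max(cv2.findContours(m,0,1)[0],key=cv2.contourArea)
W=plane("top",c.reshape(-1,2),0.056)[:,:2].astype(np.float32)
r=cv2.minAreaRect(W*1000); print(r, cv2.boxPoints(r))
# depth of the top face
mm=m>0; z=P[mm][:,2]; print(np.nanpercentile(z,[5,25,50,75,95]))
Q=P[mm]; Q=Q[np.abs(Q[:,2]-np.nanmedian(z))<.008]; r=cv2.minAreaRect((Q[:,:2]*1000).astype(np.float32)); print(r)
# scene view
im,P=cloud("a","scene"); m=comps(im,0); m[:, :140]=0;m[:,185:]=0
Q=P[(m>0)]; Q=Q[(Q[:,2]>.048)&(Q[:,2]<.065)];print(len(Q),np.nanmedian(Q[:,2])); print(cv2.minAreaRect((Q[:,:2]*1000).astype(np.float32)))
# press points by height
for n in("top","scene"):
    im,P=cloud("a",n); 
    s=(P[...,0]>.2)&(P[...,0]<.6)&(P[...,1]>-.15)&(P[...,1]<.5)
    hs=cv2.cvtColor(im,cv2.COLOR_BGR2HSV)
    k=s&(hs[...,2]<60)&(P[...,2]>.09)&(P[...,2]<.12); print(n,"knob",k.sum(),np.nanmean(P[k],0),P[k][:,2].max() if k.any() else 0)
E
```

```text
((543.3158569335938, -313.053466796875), (65.42887878417969, 78.96772003173828), 64.87522888183594) [[ 493.6775  -325.90814]
 [ 565.1737  -359.43713]
 [ 592.9542  -300.1988 ]
 [ 521.458   -266.6698 ]]
[0.02920626 0.05295655 0.05546419 0.05751286 0.0607497 ]
((545.083251953125, -316.4945068359375), (62.744258880615234, 75.1503677368164), 64.49799346923828)
656 0.05563975597456211
((545.345947265625, -312.6250305175781), (62.351741790771484, 77.41403198242188), 64.48016357421875)
top knob 134 [0.54656122 0.05083034 0.10803056] 0.11949324659299476
scene knob 50 [ 0.55108961 -0.03714219  0.10671446] 0.11323891158358423
```

```bash
python3 - <<'E'
from h import *
for n in("top","scene"):
    im,P=cloud("a",n); hs=cv2.cvtColor(im,cv2.COLOR_BGR2HSV)
    s=(P[...,0]>.4)&(P[...,0]<.65)&(P[...,1]>-.12)&(P[...,1]<.5)
    print(n,np.histogram(P[s][:,2],bins=np.arange(0,.13,.005)))
    k=s&(hs[...,2]<60)&(P[...,2]>.085)&(P[...,2]<.125)&(P[...,1]<0)
    v,u=np.nonzero(k); print("knob px",u.mean(),v.mean(),u.min(),u.max(),v.min(),v.max(),k.sum(), plane(n,[[(u.min()+u.max())/2,(v.min()+v.max())/2]],.099))
    t=s&(P[...,2]>.046)&(P[...,2]<.058)&(P[...,1]<.14)
    t=cv2.morphologyEx(t.astype(np.uint8),cv2.MORPH_OPEN,np.ones((3,3)))>0
    Q=P[t][:,:2]; r=cv2.minAreaRect((Q*1000).astype(np.float32)); print("table",r,t.sum(),np.nanmedian(P[t][:,2])); print(cv2.boxPoints(r))
    cv2.imwrite(f"pics/t_{n}.png",np.where(t,255,0))
E
python3 - <<'E'
import cv2,numpy as np
a=cv2.imread("pics/t_top.png")[180:280,75:305];b=cv2.imread("pics/t_scene.png")[160:240,250:450]
cv2.imwrite("pics/t.png",np.vstack([cv2.resize(a,(690,300)),cv2.resize(b,(690,276))]))
E
```

```text
top (array([5701,  624,   53,  202, 1024,  791,   85,   41,  216,  758, 1594,
        428,   50,   67,   72,   43,   27,   25,   23,   16,   30,   82,
        134,   94,   11]), array([0.   , 0.005, 0.01 , 0.015, 0.02 , 0.025, 0.03 , 0.035, 0.04 ,
       0.045, 0.05 , 0.055, 0.06 , 0.065, 0.07 , 0.075, 0.08 , 0.085,
       0.09 , 0.095, 0.1  , 0.105, 0.11 , 0.115, 0.12 , 0.125]))
knob px 285.625 236.04545454545453 281 291 231 241 88 [[ 0.54321113 -0.03735762  0.099     ]]
table ((552.6386108398438, 44.75310516357422), (193.9639129638672, 96.22483825683594), 84.36510467529297) 2123 0.05196998028298205
[[495.2361   -47.036106]
 [590.996    -56.484325]
 [610.04114  136.54231 ]
 [514.28125  145.99054 ]]
scene (array([3350,  210,  171,  202, 1232,  732,  178,  200,  476,  413, 1734,
        216,  146,  134,  150,  111,   98,   88,   93,  106,   95,  122,
        154,  106,   47]), array([0.   , 0.005, 0.01 , 0.015, 0.02 , 0.025, 0.03 , 0.035, 0.04 ,
       0.045, 0.05 , 0.055, 0.06 , 0.065, 0.07 , 0.075, 0.08 , 0.085,
       0.09 , 0.095, 0.1  , 0.105, 0.11 , 0.115, 0.12 , 0.125]))
knob px 272.0 197.78 267 277 192 202 50 [[ 0.54300997 -0.03404201  0.099     ]]
table ((552.7705688476562, 47.38532257080078), (194.1676788330078, 98.35992431640625), 84.28154754638672) 1695 0.051701988347721106
[[494.1619   -44.315083]
 [592.03235  -54.11569 ]
 [611.3793   139.08572 ]
 [513.5088   148.88634 ]][ WARN:0@0.630] global loadsave.cpp:1063 imwrite_ Unsupported depth image for selected encoder is fallbacked to CV_8U.
```

View pics/t.png

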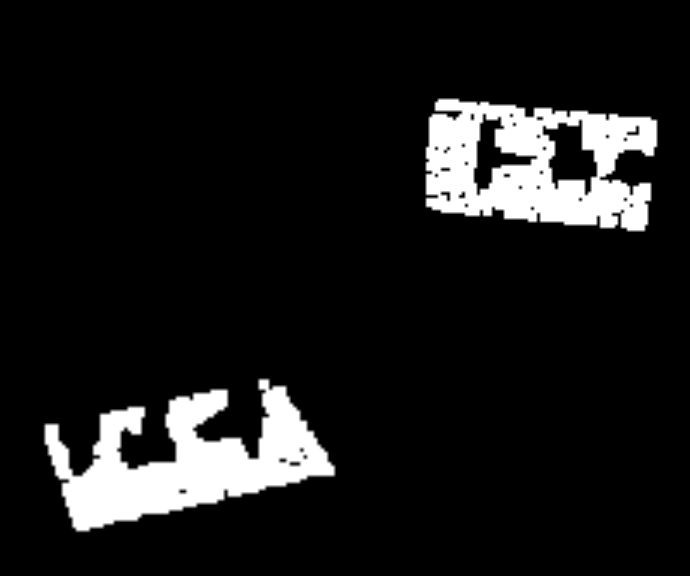

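```bash
python3 - <<'E'
from h import *
kn=np.array([.5431,-.0357]); 
for n in("top","scene"):
    im,P=cloud("a",n)
    for lo,hi in((.04,.1),(.1,.145),(.145,.19)):
        s=(P[...,0]>.5)&(P[...,0]<.62)&(P[...,1]>lo)&(P[...,1]<hi)&(P[...,2]>.108)&(P[...,2]<.124)
        Q=P[s]; 
        if len(Q)<5: continue
        r=cv2.minAreaRect((Q[:,:2]*1000).astype(np.float32)); print(n,lo,len(Q),np.round(Q.mean(0),4),r)
    # table edges: fit lines at level .052 for both long edges, excluding ends
    t=(P[...,2]>.047)&(P[...,2]<.058)&(P[...,1]>-.03)&(P[...,1]<.12)&(P[...,0]>.47)&(P[...,0]<.63)
    Q=P[t]; b=np.arange(-.03,.12,.006); lo=[];hi=[]
    for y in b:
        q=Q[(Q[:,1]>=y)&(Q[:,1]<y+.006)][:,0]; lo.append(q.min()); hi.append(q.max())
    for e in(lo,hi):
        p=np.polyfit(b+.003,e,1); print(n,"edge slope deg",np.degrees(np.arctan(p[0])),"x at y=.1245",np.polyval(p,.1245),np.std(np.polyval(p,b+.003)-e))
E
```

```text
top 0.04 73 [0.556  0.0846 0.1148] ((556.9884033203125, 85.1627426147461), (9.30185604095459, 49.76873016357422), 85.41513061523438)
top 0.145 96 [0.5634 0.1633 0.114 ] ((563.7703247070312, 162.99742126464844), (11.231813430786133, 49.66061019897461), 84.52810668945312)
top edge slope deg 5.4066540592553824 x at y=.1245 0.5128909357232012 0.000668024969295935
top edge slope deg 5.4716649591988125 x at y=.1245 0.6074294672602216 0.000766299505453438
scene 0.04 50 [0.5575 0.0861 0.115 ] ((555.7518920898438, 87.57349395751953), (9.541665077209473, 49.996063232421875), 84.01736450195312)
scene 0.145 86 [0.5647 0.1651 0.1133] ((564.1018676757812, 164.7045440673828), (11.734987258911133, 48.983551025390625), 86.36947631835938)
scene edge slope deg 1.9186769664277532 x at y=.1245 0.5193230558270511 0.01708418135011759
scene edge slope deg 5.687436105935822 x at y=.1245 0.6081618603190703 0.0006284947968020611
```

```bash
cat >> h.py <<'E'
def go(pos,z,y,grasp=True,extra=0.0):
    """print shift(0.1m units) & turn(rev units) from now to target; pos=grasp point"""
    z=np.array(z,float);z/=np.linalg.norm(z);y=np.array(y,float);y=y-z*(y@z);y/=np.linalg.norm(y)
    s=sense();M=R.from_quat(s["tool_rot"]).as_matrix();p=s["tcp_pos"]
    t=np.array(pos,float)+(z*(tcp_to_grasp+extra) if grasp else 0)
    best=None
    for sg in(1,-1):
        T=np.c_[np.cross(sg*y,z),sg*y,z]; rv=R.from_matrix(M.T@T).as_rotvec()
        if best is None or np.linalg.norm(rv)<np.linalg.norm(best): best=rv
    sh=M.T@(t-p)*10
    print("shift",np.round(sh,3),"turn",np.round(best/2/np.pi,4),"deg",round(np.degrees(np.linalg.norm(best)),1),"tcp target",np.round(t,4))
def st():
    s=sense();M=R.from_quat(s["tool_rot"]).as_matrix();print("t",round(s["t"],2),"tcp",np.round(s["tcp_pos"],4),"q",np.round(s["q"],3),"F",np.round(s["force"],1),"gap",round(s["finger_gap"],3));print(" x",np.round(M[:,0],3),"y",np.round(M[:,1],3),"z",np.round(M[:,2],3))
az=np.radians(-25.2); r=np.array([np.cos(az),np.sin(az),0]); c=np.array([-np.sin(az),np.cos(az),0]); up=np.array([0,0,1.])
cab=np.array([.545,-.314,.028])
nest=np.array([.5598,.1247,.052]); n_=np.array([.095,.9955,0]); m_=np.array([.9955,-.095,0])
E
python3 - <<'E'
from h import *
st(); th=np.radians(40); a=-up*np.cos(th)-r*np.sin(th)
g=cab+.006*r
go(g-a*.12,a,c,extra=.005)
E
```

```text
t 0.1 tcp [ 0.1623 -0.6029  0.2304] q [-1.486  0.528  1.434 -0.     1.181 -0.179] F [ 0.1  0.4 -0.4] gap 0.999
 x [0.966 0.26  0.   ] y [ 0.26  -0.966 -0.002] z [-0.     0.002 -1.   ]
shift [ 4.963 -1.354  1.291] turn [ 0.0387 -0.1064  0.1073] deg 56.1 tcp target [ 0.6064 -0.3429  0.1018]
```

```bash
for i in 1 2 3 4; do python3 -m inch '[[-1,[0.5,-0.14,0],[0,0,0]],[-1,[1,-0.27,0],[0,0,0]],[-1,[1,-0.27,0],[0,0,0]]]' 40; done
python3 - <<'E'
from h import *
st(); th=np.radians(40); a=-up*np.cos(th)-r*np.sin(th)
g=cab+.006*r
go(g-a*.12,a,c,extra=.005)
E
```

```text
t: 0.4
tcp_pos: [0.256, -0.5474, 0.2307]
tool_rot: [0.991, 0.133, 0.001, -0.002]
force: [0.3, -0.2, -0.4]
finger_gap: 1.0
t: 0.7
tcp_pos: [0.3453, -0.496, 0.2309]
tool_rot: [0.991, 0.134, 0.001, -0.001]
force: [-1.4, -0.7, -0.3]
finger_gap: 1.003
t: 1.0
tcp_pos: [0.4345, -0.4448, 0.231]
tool_rot: [0.991, 0.134, 0.001, -0.0]
force: [-0.4, -0.3, 0.1]
finger_gap: 1.0
t: 1.3
tcp_pos: [0.5239, -0.3932, 0.231]
tool_rot: [0.991, 0.133, 0.001, -0.0]
force: [-0.5, 0.0, 0.0]
finger_gap: 1.002
t 1.3 tcp [ 0.5239 -0.3932  0.231 ] q [-0.815  0.569  1.353  0.002  1.219  0.488] F [-0.5  0.   0. ] gap 1.002
 x [0.964 0.264 0.002] y [ 0.264 -0.964  0.   ] z [ 0.002  0.    -1.   ]
shift [ 0.926 -0.267  1.294] turn [ 0.0392 -0.1066  0.1079] deg 56.4 tcp target [ 0.6064 -0.3429  0.1018]
```

```bash
python3 -m inch '[[-1,[0.93,-0.27,0.3],[0.039,-0.1065,0.1078]],[-1,[0.93,-0.27,0.4],[0.039,-0.1065,0.1078]],[-1,[0.93,-0.27,0.5],[0.039,-0.1065,0.1078]],[-1,[0.93,-0.27,0.6],[0.039,-0.1065,0.1078]],[-1,[0.93,-0.27,0.7],[0.039,-0.1065,0.1078]],[-1,[0.93,-0.27,0.8],[0.039,-0.1065,0.1078]],[-1,[0.93,-0.27,0.9],[0.039,-0.1065,0.1078]],[-1,[0.93,-0.27,1],[0.039,-0.1065,0.1078]],[-1,[0.93,-0.27,1],[0.039,-0.1065,0.1078]]]'
python3 - <<'E'
from h import *
st(); th=np.radians(40); a=-up*np.cos(th)-r*np.sin(th)
g=cab+.006*r
go(g-a*.12,a,c,extra=.005)
go(g,a,c,extra=.005)
grab("b")
E
```

```text
t: 2.2
tcp_pos: [0.6015, -0.3459, 0.1285]
tool_rot: [0.916, -0.207, -0.336, -0.076]
force: [-1.4, 0.8, 0.8]
finger_gap: 0.998
t 2.2 tcp [ 0.6015 -0.3459  0.1285] q [-0.631  1.083  0.702 -0.135  2.047  1.365] F [-1.4  0.8  0.8] gap 0.998
 x [ 0.689 -0.328 -0.646] y [-0.429 -0.903  0.   ] z [-0.583  0.277 -0.763]
shift [ 0.197 -0.048  0.183] turn [-0.0004  0.0007 -0.0005] deg 0.3 tcp target [ 0.6064 -0.3429  0.1018]
shift [ 0.202 -0.045  1.383] turn [-0.0004  0.0007 -0.0005] deg 0.3 tcp target [ 0.5366 -0.3101  0.0098]
```

View pics/b_scene.png

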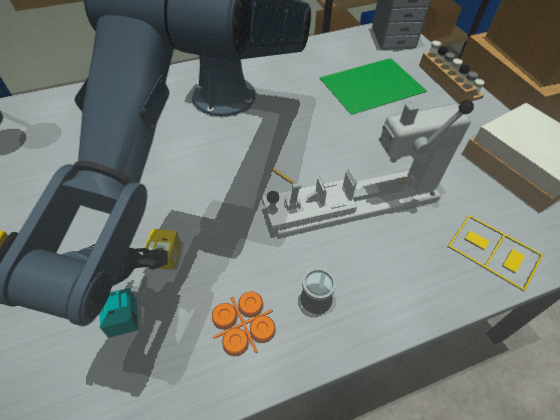

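```bash
python3 - <<'E'
from h import *
im,P=cloud("a","top"); h=cv2.cvtColor(im,cv2.COLOR_BGR2HSV)
k=cv2.inRange(h,(80,80,40),(100,255,255))>0
Q=P[k&(P[...,2]>.04)]; print(Q.mean(0),np.nanmedian(Q[:,2]), cv2.minAreaRect((Q[:,:2]*1000).astype(np.float32)))
for X in cv2.boxPoints(cv2.minAreaRect((Q[:,:2]).astype(np.float32))): d=np.r_[X,0]-np.array([.537,-.310,0]); print("radial",d@r,"lat",d@c)
E
```

```text
[ 0.56076505 -0.3511087   0.19532584] 0.056791210545917625 ((383.3692932128906, -255.9915771484375), (247.36000061035156, 739.6119995117188), 44.294795989990234)
radial -0.5517043666281881 lat -0.002847876299447632
radial 0.14104618790604084 lat -0.26192849226130044
radial 0.22769454475875664 lat -0.0302411306420639
radial -0.4650560097754723 lat 0.22883948531978893
```

```bash
python3 - <<'E'
from h import *
im,P=cloud("a","top"); h=cv2.cvtColor(im,cv2.COLOR_BGR2HSV)
k=cv2.inRange(h,(80,80,40),(100,255,255))>0
Q=P[k&(P[...,2]>.04)&(P[...,0]>.58)&(P[...,1]<-.37)&(P[...,2]<.1)]; print(Q.mean(0),np.nanmedian(Q[:,2]), cv2.minAreaRect((Q[:,:2]*1000).astype(np.float32)))
for X in cv2.boxPoints(cv2.minAreaRect((Q[:,:2]).astype(np.float32))): d=np.r_[X,0]-np.array([.537,-.310,0]); print("radial",d@r,"lat",d@c)
E
```

```text
[ 0.6660932  -0.43161326  0.05523529] 0.05548512261297567 ((667.0433349609375, -432.7751159667969), (63.99905776977539, 75.42367553710938), 83.98954010009766)
radial 0.1448435492507337 lat -0.09833766924115808
radial 0.21607637759788656 lat -0.07354642533293558
radial 0.19504027631933496 lat -0.013103411224034345
radial 0.12380744797218213 lat -0.03789465513225685
```

```bash
python3 -m inch '[[-1,[0.2,-0.045,0.3],[0,0,0]],[-1,[0.2,-0.045,0.6],[0,0,0]],[-1,[0.2,-0.045,0.8],[0,0,0]],[-1,[0.2,-0.045,0.9],[0,0,0]],[-1,[0.2,-0.045,1],[0,0,0]],[-1,[0.2,-0.045,1],[0,0,0]]]'
python3 - <<'E'
from h import *
st(); th=np.radians(40); a=-up*np.cos(th)-r*np.sin(th)
g=cab+.006*r
go(g,a,c,extra=.005)
E
```

```text
t: 2.9
tcp_pos: [0.5608, -0.32, 0.0425]
tool_rot: [0.917, -0.207, -0.334, -0.074]
force: [0.6, 0.4, -0.6]
finger_gap: 0.997
t 2.9 tcp [ 0.5608 -0.32    0.0425] q [-0.634  1.099  0.916 -0.127  1.813  1.394] F [ 0.6  0.4 -0.6] gap 0.997
 x [ 0.692 -0.329 -0.643] y [-0.429 -0.903  0.001] z [-0.581  0.275 -0.766]
shift [0.01  0.013 0.418] turn [-0.0002 -0.     -0.0006] deg 0.2 tcp target [ 0.5366 -0.3101  0.0098]
```

```bash
python3 -m inch '[[-1,[0.01,0.01,0.2],[0,0,0]],[-1,[0.01,0.01,0.35],[0,0,0]],[-1,[0.01,0.01,0.42],[0,0,0]],[-1,[0.01,0.01,0.42],[0,0,0]],[0,[0.01,0.01,0.42],[0,0,0]],[0.3,[0.01,0.01,0.42],[0,0,0]],[1,[0.01,0.01,0.42],[0,0,0]],[1,[0.01,0.01,0.42],[0,0,0]],[1,[0.01,0.01,0.42],[0,0,0]],[1,[0.01,0.01,0.42],[0,0,0]]]' 40
python3 - <<'E'
from h import *
st(); grab("c")
a,_=load("c","scene");b,_=load("c","top")
cv2.imwrite("pics/c.png",np.hstack([cv2.resize(a[200:300,100:220],(400,333)),cv2.resize(b[190:290,350:470],(400,333))]))
E
```

```text
t: 3.9
tcp_pos: [0.5381, -0.3107, 0.0105]
tool_rot: [0.917, -0.207, -0.332, -0.074]
force: [2.8, -1.6, 5.2]
finger_gap: 0.725
t 3.9 tcp [ 0.5381 -0.3107  0.0105] q [-0.642  1.107  1.004 -0.129  1.715  1.4  ] F [ 2.8 -1.6  5.2] gap 0.725
 x [ 0.693 -0.331 -0.641] y [-0.429 -0.903  0.002] z [-0.579  0.273 -0.768]
```

View pics/c.png

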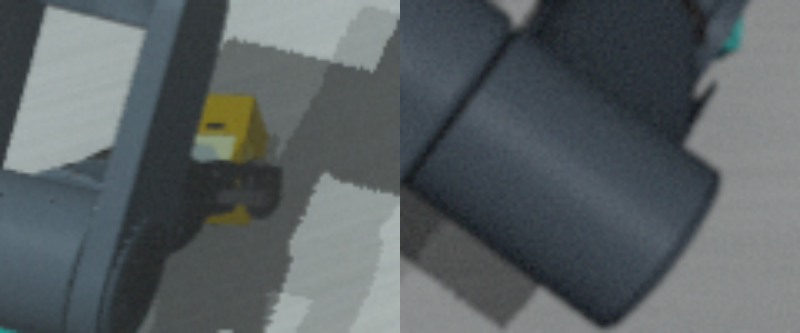

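```bash
python3 -m inch '[[1,[-0.3,0,-0.4],[0,0,0]],[1,[-0.6,0,-0.75],[0,0,0]],[1,[-0.77,0,-0.92],[0,0,0]],[1,[-0.77,0,-0.92],[0,0,0]],[1,[-0.77,0,-0.92],[0,0,0]]]'
python3 - <<'E'
from h import *
from scipy.optimize import least_squares
st()
D=[([ .527,1.433,1.181],[.162,-.604],.231),([.569,1.353,1.219],[.5239,-.3932],.231),([1.083,.702,2.047],[.6015,-.3459],.1285),([1.099,.916,1.813],[.5608,-.32],.0425),([1.107,1.004,1.715],[.5381,-.3107],.0105)]
s=sense(); D.append((s["q"][[1,2,4]],s["tcp_pos"][:2],s["tcp_pos"][2]))
def fk(p,q):
    L1,L2,h,d,e=p; a=q[0];b=a+q[1];g=b+q[2]
    return L1*np.sin(a)+L2*np.sin(b)+d*np.sin(g)+e*np.cos(b),h+L1*np.cos(a)+L2*np.cos(b)+d*np.cos(g)-e*np.sin(b)
f=lambda p:np.concatenate([np.array(fk(p,q))-[np.hypot(*xy),z] for q,xy,z in D])
o=least_squares(f,[.4,.4,.3,.25,0]);p=o.x;print(p,np.abs(o.fun).max())
for rad in(.6,.65,.7,.75,.8):
  for tilt in(40,50):
    g=np.pi-np.radians(tilt)
    for z in(.1,.02):
      so=least_squares(lambda x:np.array(fk(p,[x[0],x[1],g-x[0]-x[1]]))-[rad,z],[.5,1.5]); x=so.x
      print(rad,tilt,z,np.round([x[0],x[1],g-x.sum()],2),so.cost<1e-8)
E
```

```text
t: 4.5
tcp_pos: [0.5369, -0.3095, 0.1283]
tool_rot: [0.917, -0.207, -0.334, -0.075]
force: [0.6, 0.5, -1.7]
finger_gap: 0.728
t 4.5 tcp [ 0.5369 -0.3095  0.1283] q [-0.641  0.964  0.995 -0.134  1.868  1.38 ] F [ 0.6  0.5 -1.7] gap 0.728
 x [ 0.692 -0.329 -0.643] y [-0.429 -0.903  0.001] z [-0.581  0.275 -0.766]
[0.58703625 0.40031218 0.27929884 0.30340731 0.10777004] 0.001979441722760716
0.6 40 0.1 [ 0.66  2.11 -0.32] True
0.6 40 0.02 [ 0.85  2.12 -0.53] True
0.6 50 0.1 [ 0.75  2.21 -0.69] True
0.6 50 0.02 [ 0.97  2.19 -0.89] True
0.65 40 0.1 [ 0.68  1.99 -0.22] True
0.65 40 0.02 [ 0.85  1.99 -0.4 ] True
0.65 50 0.1 [ 0.75  2.09 -0.57] True
0.65 50 0.02 [ 0.94  2.08 -0.75] True
0.7 40 0.1 [ 0.7   1.87 -0.13] True
0.7 40 0.02 [ 0.86  1.87 -0.29] True
0.7 50 0.1 [ 0.76  1.97 -0.46] True
0.7 50 0.02 [ 0.93  1.96 -0.62] True
0.75 40 0.1 [ 0.74  1.74 -0.04] True
0.75 40 0.02 [ 0.88  1.75 -0.18] True
0.75 50 0.1 [ 0.78  1.84 -0.36] True
0.75 50 0.02 [ 0.94  1.83 -0.5 ] True
0.8 40 0.1 [0.78 1.62 0.05] True
0.8 40 0.02 [ 0.91  1.62 -0.08] True
0.8 50 0.1 [ 0.81  1.72 -0.26] True
0.8 50 0.02 [ 0.95  1.71 -0.39] True
```

```bash
python3 -m inch '[[1,[0,0,0],[0,0.125,0]],[1,[0,0,0],[0,0.125,0]],[1,[0,0,0],[0,0.125,0]],[1,[0,0,0],[0,0.125,0]],[1,[0,0,0],[0,0.125,0]],[1,[0,0,0],[0,0.125,0]],[1,[0,0,0],[0,0.125,0]]]'
python3 - <<'E'
from h import *
st(); M=R.from_quat(sense()["tool_rot"]).as_matrix(); print(M.T@up*.24)
E
```

```text
t: 5.2
tcp_pos: [0.5338, -0.3073, 0.1265]
tool_rot: [0.975, -0.22, 0.039, 0.009]
force: [0.3, 0.8, -1.7]
finger_gap: 0.727
t 5.2 tcp [ 0.5338 -0.3073  0.1265] q [-0.714  0.621  1.609  0.029  0.835  1.282] F [ 0.3  0.8 -1.7] gap 0.727
 x [ 0.9   -0.428  0.08 ] y [-0.43  -0.903 -0.001] z [ 0.072 -0.034 -0.997]
[ 1.91256530e-02 -1.35050092e-04 -2.39236684e-01]
```

```bash
python3 -m inch '[[1,[0,0,0],[0.019,0,-0.239]],[1,[0,0,0],[0.019,0,-0.239]],[1,[0,0,0],[0.019,0,-0.239]],[1,[0,0,0],[0.019,0,-0.239]],[1,[0,0,0],[0.019,0,-0.239]],[1,[0,0,0],[0.019,0,-0.239]],[1,[0,0,0],[0.019,0,-0.239]],[1,[0,0,0],[0.019,0,-0.239]],[1,[0,0,0],[0.019,0,-0.239]],[1,[0,0,0],[0.019,0,-0.239]],[1,[0,0,0],[0.019,0,-0.239]]]'
python3 -m inch '[[1,[0,0,0],[0,0.03,0]],[1,[0,0,0],[0,0.06,0]],[1,[0,0,0],[0,0.125,0]],[1,[0,0,0],[0,0.125,0]],[1,[0,0,0],[0,0.125,0]],[1,[0,0,0],[0,0.125,0]],[1,[0,0,0],[0,0.125,0]]]'
python3 - <<'E'
from h import *
st(); grab("d")
E
```

```text
t: 6.3
tcp_pos: [0.5375, -0.31, 0.1272]
tool_rot: [0.861, 0.507, 0.035, -0.018]
force: [-0.8, 0.4, -1.4]
finger_gap: 0.728
t: 7.0
tcp_pos: [0.5363, -0.3103, 0.1267]
tool_rot: [0.783, 0.46, 0.362, -0.21]
force: [0.8, -0.5, -0.7]
finger_gap: 0.73
t 7.0 tcp [ 0.5363 -0.3103  0.1267] q [-1.041  0.84   1.464  0.726  1.419 -0.868] F [ 0.8 -0.5 -0.7] gap 0.73
 x [0.316 0.568 0.76 ] y [ 0.873 -0.489  0.003] z [ 0.373  0.662 -0.65 ]
```

View pics/d_scene.png

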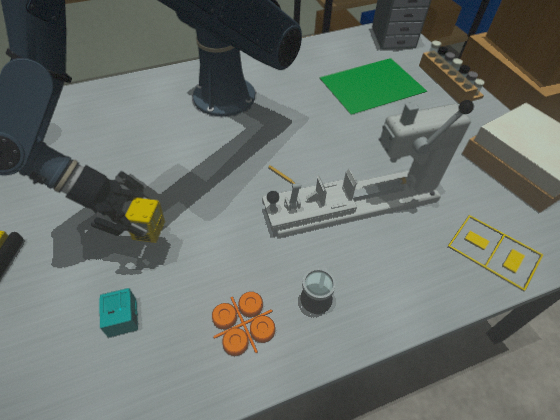

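```bash
cat >> h.py <<'E'
def Mt(x,y,z): return np.c_[x,y,z]
M0=np.c_[[ .693,-.331,-.641],[-.429,-.903,.002],[-.579,.273,-.768]]
rel=M0.T@(cab-np.array([.5381,-.3107,.0105]))
def cabnow():
    s=sense();M=R.from_quat(s["tool_rot"]).as_matrix(); return s["tcp_pos"]+M@rel, M@M0.T@r, M@M0.T@c
E
python3 - <<'E'
from h import *
print(rel,*cabnow())
im,P=cloud("d","scene"); h=cv2.cvtColor(im,cv2.COLOR_BGR2HSV)
m=cv2.inRange(h,(20,120,120),(36,255,255)); m[:,:120]=0; m[:,170:]=0; m[:190]=0;m[250:]=0
Q=P[m>0]; z=Q[:,2]; print(len(Q),np.nanpercentile(z,[5,25,50,75,95]))
Q=Q[(Q[:,2]>np.nanpercentile(z,90)-.02)]; ce=Q.mean(0); u,s,v=np.linalg.svd(Q-ce); print(ce,v[2],s); print(cv2.minAreaRect((Q[:,:2]*1000).astype(np.float32)))
E
```

```text
[-5.3435e-03  5.4800e-05 -1.8336e-02] [ 0.52899322 -0.32422175  0.13674553] [-0.00217677  0.01685789  0.99964234] [-0.87498436  0.48348412 -0.0100866 ]
585 [0.16525982 0.16698865 0.1678846  0.16888003 0.17026381]
[ 0.52845699 -0.32419349  0.16789014] [ 0.03656961 -0.03041169 -0.99886826] [0.41622183 0.37639082 0.03045844]
((524.5609741210938, -323.894287109375), (57.20953369140625, 66.35624694824219), 60.36105728149414)
```

```bash
python3 - <<'E'
from h import *
for n in("top","scene"):
    im,P=cloud("d",n); h=cv2.cvtColor(im,cv2.COLOR_BGR2HSV)
    m=cv2.inRange(h,(20,100,90),(36,255,255))>0
    s=m&(np.hypot(P[...,0]-.528,P[...,1]+.324)<.06)&(P[...,2]>.15)
    s=cv2.erode(s.astype(np.uint8),np.ones((3,3)))>0
    Q=P[s];ce=Q.mean(0);A=np.c_[Q[:,:2]-ce[:2],np.ones(len(Q))];x=np.linalg.lstsq(A,Q[:,2],rcond=None)[0]
    print(n,len(Q),ce,"slope",x[:2],np.std(A@x-Q[:,2]),cv2.minAreaRect((Q[:,:2]*1000).astype(np.float32)))
E
```

```text
top 499 [ 0.52767674 -0.32571937  0.16947403] slope [ 0.03354049 -0.03463853] 0.002402803972808525 ((527.5221557617188, -325.71783447265625), (50.20841979980469, 57.40012741088867), 61.115760803222656)
scene 468 [ 0.52924483 -0.32389585  0.16801266] slope [ 0.03286784 -0.02913712] 0.0011811179155493466 ((528.9179077148438, -324.41387939453125), (51.44693374633789, 57.61198043823242), 58.87406539916992)
```

```bash
python3 - <<'E'
from h import *
for n in("top","scene"):
    im,P=cloud("a",n); h=cv2.cvtColor(im,cv2.COLOR_BGR2HSV)
    m=cv2.inRange(h,(20,100,90),(36,255,255))>0
    s=m&(np.hypot(P[...,0]-.545,P[...,1]+.314)<.06)&(P[...,2]>.046)&(P[...,2]<.07)
    s=cv2.erode(s.astype(np.uint8),np.ones((3,3)))>0
    Q=P[s];ce=Q.mean(0);A=np.c_[Q[:,:2]-ce[:2],np.ones(len(Q))];x=np.linalg.lstsq(A,Q[:,2],rcond=None)[0]
    print(n,len(Q),ce,"slope",x[:2],np.std(A@x-Q[:,2]))
im,_=load("d","scene"); im2,_=load("d","top")
cv2.imwrite("pics/d.png",np.hstack([cv2.resize(im[180:260,90:190],(400,320),interpolation=2),cv2.resize(im2[190:290,340:465],(400,320),interpolation=2)]))
E
```

```text
top 260 [ 0.52982404 -0.30805088  0.05613784] slope [-0.00778409  0.02282512] 0.002985184910014727
scene 272 [ 0.53721618 -0.3079701   0.05618645] slope [0.00668886 0.00852219] 0.0013254069124568246
```

View pics/d.png

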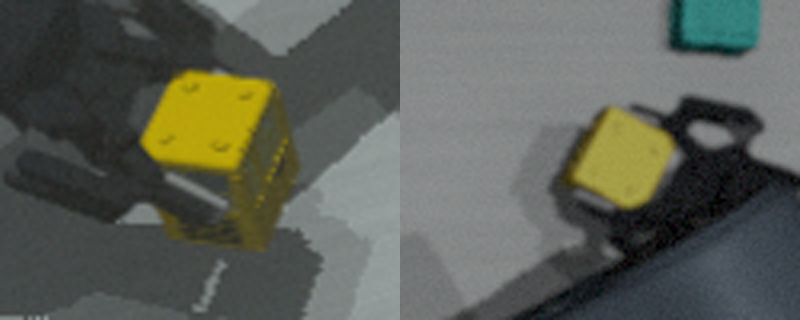

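```bash
python3 - <<'E'
from h import *
M=R.from_quat(sense()["tool_rot"]).as_matrix()
print(M.T@np.array([.031,.033,0])/2/np.pi, M.T@up*-.8)
E
```

```text
[0.00453844 0.00176068 0.00531316] [-0.6074405  -0.00512222  0.52056681]
```

```bash
python3 -m inch '[[1,[-0.2,0,0.17],[0.0045,0.0018,0.0053]],[1,[-0.4,0,0.34],[0.0045,0.0018,0.0053]],[1,[-0.55,0,0.47],[0.0045,0.0018,0.0053]],[1,[-0.607,0,0.52],[0.0045,0.0018,0.0053]],[1,[-0.607,0,0.52],[0.0045,0.0018,0.0053]],[1,[-0.607,0,0.52],[0.0045,0.0018,0.0053]]]'
python3 - <<'E'
from h import *
st();grab("e")
for n in("top","scene"):
    im,P=cloud("e",n); h=cv2.cvtColor(im,cv2.COLOR_BGR2HSV)
    m=cv2.inRange(h,(20,100,90),(36,255,255))>0
    s=m&(np.hypot(P[...,0]-.528,P[...,1]+.324)<.06)&(P[...,2]>.075)
    s=cv2.erode(s.astype(np.uint8),np.ones((3,3)))>0
    Q=P[s];ce=Q.mean(0);A=np.c_[Q[:,:2]-ce[:2],np.ones(len(Q))];x=np.linalg.lstsq(A,Q[:,2],rcond=None)[0]
    print(n,len(Q),ce,"slope",x[:2],np.std(A@x-Q[:,2]),cv2.minAreaRect((Q[:,:2]*1000).astype(np.float32)))
M=R.from_quat(sense()["tool_rot"]).as_matrix(); print(M.T@up*-.01)
E
```

```text
t: 7.7
tcp_pos: [0.5385, -0.3097, 0.0504]
tool_rot: [0.784, 0.453, 0.357, -0.228]
force: [-0.0, 0.4, -1.8]
finger_gap: 0.73
t 7.7 tcp [ 0.5385 -0.3097  0.0504] q [-1.034  0.967  1.441  0.729  1.364 -0.906] F [-0.   0.4 -1.8] gap 0.73
 x [0.334 0.548 0.767] y [ 0.874 -0.485 -0.034] z [ 0.353  0.681 -0.641]
top 432 [ 0.52999515 -0.32754329  0.09182072] slope [ 0.00151015 -0.00192412] 0.002753709976256668 ((529.1234741210938, -327.3328552246094), (51.485992431640625, 56.775543212890625), 62.129783630371094)
scene 424 [ 0.53327621 -0.32463489  0.0916274 ] slope [ 0.00868337 -0.00509087] 0.0013787461375140949 ((531.2532348632812, -324.2901611328125), (50.44927978515625, 57.789886474609375), 59.062774658203125)
[-0.00766303  0.00033688  0.00641596]
```

```bash
python3 -m inch '[[1,[-0.05,0,0.042],[0,0,0]],[1,[-0.1,0.004,0.083],[0,0,0]],[1,[-0.1,0.004,0.083],[0,0,0]],[1,[-0.1,0.004,0.083],[0,0,0]]]'
python3 -m inch '[[1,[-0.008,0,0.006],[0,0,0]],[1,[-0.008,0,0.006],[0,0,0]]]'
```

```text
t: 8.2
tcp_pos: [0.5374, -0.3099, 0.0358]
tool_rot: [0.785, 0.452, 0.357, -0.229]
force: [-0.0, -0.4, -0.6]
finger_gap: 0.731
t: 8.4
tcp_pos: [0.5375, -0.31, 0.0352]
tool_rot: [0.785, 0.452, 0.357, -0.229]
force: [-0.4, -0.7, -0.2]
finger_gap: 0.731
```

```bash
python3 -m inch '[[1,[-0.008,0,0.006],[0,0,0]],[1,[-0.008,0,0.006],[0,0,0]]]'
```

```text
t: 8.6
tcp_pos: [0.5376, -0.31, 0.0352]
tool_rot: [0.784, 0.452, 0.358, -0.229]
force: [-0.6, -0.1, 4.6]
finger_gap: 0.729
```

```bash
python3 -m inch '[[1,[-0.004,0,0.003],[0,0,0]],[1,[-0.004,0,0.003],[0,0,0]],[0.2,[-0.004,0,0.003],[0,0,0]],[-0.3,[-0.004,0,0.003],[0,0,0]],[-0.6,[-0.004,0,0.003],[0,0,0]],[-1,[-0.004,0,0.003],[0,0,0]],[-1,[-0.004,0,0.003],[0,0,0]],[-1,[-0.004,0,0.003],[0,0,0]]]'
python3 - <<'E'
from h import *
st();grab("f")
for n in("top","scene"):
    im,P=cloud("f",n); h=cv2.cvtColor(im,cv2.COLOR_BGR2HSV)
    m=cv2.inRange(h,(20,100,90),(36,255,255))>0
    s=m&(np.hypot(P[...,0]-.528,P[...,1]+.324)<.06)&(P[...,2]>.06)
    s=cv2.erode(s.astype(np.uint8),np.ones((3,3)))>0
    Q=P[s];ce=Q.mean(0);A=np.c_[Q[:,:2]-ce[:2],np.ones(len(Q))];x=np.linalg.lstsq(A,Q[:,2],rcond=None)[0]
    print(n,len(Q),ce,"slope",x[:2],np.std(A@x-Q[:,2]),cv2.minAreaRect((Q[:,:2]*1000).astype(np.float32)))
im,_=load("f","scene"); im2,_=load("f","top")
cv2.imwrite("pics/f.png",np.hstack([cv2.resize(im[180:280,90:190],(400,400),interpolation=2),cv2.resize(im2[190:290,340:440],(400,400),interpolation=2)]))
E
```

```text
t: 9.4
tcp_pos: [0.5375, -0.3099, 0.0333]
tool_rot: [0.785, 0.452, 0.357, -0.229]
force: [-0.4, -0.3, 0.2]
finger_gap: 1.003
t 9.4 tcp [ 0.5375 -0.3099  0.0333] q [-1.036  0.994  1.438  0.731  1.348 -0.922] F [-0.4 -0.3  0.2] gap 1.003
 x [0.336 0.547 0.767] y [ 0.873 -0.486 -0.036] z [ 0.353  0.682 -0.641]
top 420 [ 0.52944715 -0.32835351  0.07624164] slope [-0.00677992  0.00956362] 0.002776392085608416 ((529.398193359375, -328.94989013671875), (50.62238311767578, 55.829288482666016), 60.979087829589844)
scene 442 [ 0.53235194 -0.32564864  0.07602772] slope [0.00513747 0.00314552] 0.0014140990278737448 ((531.957763671875, -325.43829345703125), (51.04704666137695, 58.08479690551758), 60.71952819824219)
```

View pics/f.png

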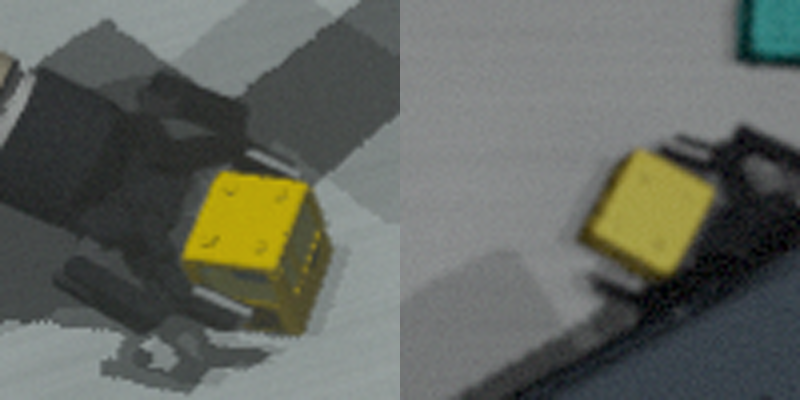

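```bash
python3 -m inch '[[-1,[0,0,-0.2],[0,0,0]],[-1,[0,0,-0.5],[0,0,0]],[-1,[0.1,0,-1],[0,0,0]],[-1,[0.3,0,-1],[0,0,0]],[-1,[0.6,0,-1],[0,0,0]],[-1,[0.6,0,-1],[0,0,0]]]'
python3 - <<'E'
from h import *
st();grab("g")
for n in("top","scene"):
    im,P=cloud("g",n); h=cv2.cvtColor(im,cv2.COLOR_BGR2HSV)
    m=cv2.inRange(h,(20,100,90),(36,255,255))>0
    s=m&(np.hypot(P[...,0]-.528,P[...,1]+.324)<.06)&(P[...,2]>.066)
    Q=P[s]; print(n,len(Q),Q.mean(0),cv2.minAreaRect((Q[:,:2]*1000).astype(np.float32)))
    c=max(cv2.findContours(s.astype(np.uint8),0,1)[0],key=cv2.contourArea).reshape(-1,2); print(cv2.minAreaRect((plane(n,c,.076)[:,:2]*1000).astype(np.float32)))
im,_=load("g","scene"); im2,_=load("g","top")
cv2.imwrite("pics/g.png",np.hstack([cv2.resize(im,(400,300)),cv2.resize(im2,(400,300))]))
E
```

```text
t: 10.1
tcp_pos: [0.5238, -0.3442, 0.1467]
tool_rot: [0.784, 0.454, 0.357, -0.227]
force: [0.1, -0.0, 0.1]
finger_gap: 1.002
t 10.1 tcp [ 0.5238 -0.3442  0.1467] q [-1.079  0.841  1.385  0.687  1.523 -0.815] F [ 0.1 -0.   0.1] gap 1.002
 x [0.332 0.549 0.767] y [ 0.874 -0.484 -0.032] z [ 0.354  0.681 -0.641]
top 532 [ 0.52863036 -0.3277444   0.07609232] ((528.7476196289062, -328.0361633300781), (55.43257141113281, 60.3340950012207), 60.65421676635742)
((528.9342651367188, -327.6974792480469), (55.4190559387207, 60.745094299316406), 59.902992248535156)
scene 559 [ 0.53228689 -0.32555262  0.07577828] ((530.1703491210938, -325.2784423828125), (55.77570724487305, 62.555320739746094), 60.258792877197266)
((532.2410888671875, -324.8287658691406), (57.499019622802734, 64.65876007080078), 62.669227600097656)
```

View pics/g.png

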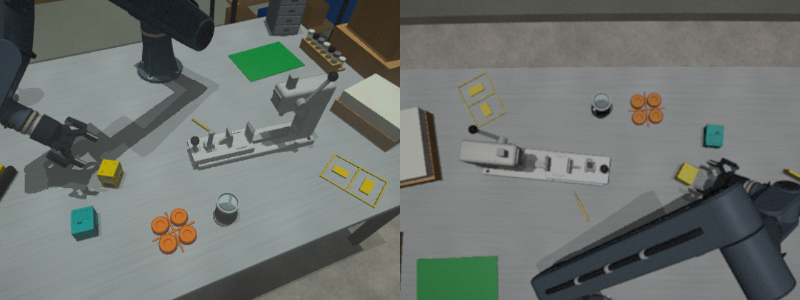

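```bash
cat >> h.py <<'E'
def gof(pos,z,y,extra=0.0):
    z=np.array(z,float);z/=np.linalg.norm(z);y=np.array(y,float);y=y-z*(y@z);y/=np.linalg.norm(y)
    s=sense();M=R.from_quat(s["tool_rot"]).as_matrix();p=s["tcp_pos"]
    t=np.array(pos,float)+z*(tcp_to_grasp+extra)
    T=np.c_[np.cross(y,z),y,z]; rv=R.from_matrix(M.T@T).as_rotvec()
    print("shift",np.round(M.T@(t-p)*10,3),"turn",np.round(rv/2/np.pi,4),"deg",round(np.degrees(np.linalg.norm(rv)),1),"tcp",np.round(t,4))
def d_(a): a=np.radians(a); return np.array([np.cos(a),np.sin(a),0])
cab2=np.array([.530,-.3265,.038])
E
python3 - <<'E'
from h import *
gof([.53,-.3265,.17],-up,d_(60.7),.004)
gof([.53,-.3265,.17],-up,-d_(60.7),.004)
E
```

```text
shift [ 0.154 -0.024  0.128] turn [ 0.1043 -0.1131 -0.2342] deg 100.9 tcp [ 0.53   -0.3265  0.1473]
shift [ 0.154 -0.024  0.128] turn [-0.1128 -0.104   0.2308] deg 99.8 tcp [ 0.53   -0.3265  0.1473]
```

```bash
python3 -m inch '[[-1,[0.3,-0.024,0],[0.1043,-0.1131,-0.2342]],[-1,[0.3,-0.024,0],[0.1043,-0.1131,-0.2342]],[-1,[0.3,-0.024,0],[0.1043,-0.1131,-0.2342]],[-1,[0.3,-0.024,0],[0.1043,-0.1131,-0.2342]],[-1,[0.3,-0.024,0],[0.1043,-0.1131,-0.2342]],[-1,[0.3,-0.024,0],[0.1043,-0.1131,-0.2342]],[-1,[0.154,-0.024,0.128],[0.1043,-0.1131,-0.2342]],[-1,[0.154,-0.024,0.128],[0.1043,-0.1131,-0.2342]],[-1,[0.154,-0.024,0.128],[0.1043,-0.1131,-0.2342]],[-1,[0.154,-0.024,0.128],[0.1043,-0.1131,-0.2342]],[-1,[0.154,-0.024,0.128],[0.1043,-0.1131,-0.2342]],[-1,[0.154,-0.024,0.128],[0.1043,-0.1131,-0.2342]],[-1,[0.154,-0.024,0.128],[0.1043,-0.1131,-0.2342]]]'
python3 - <<'E'
from h import *
st()
gof([.53,-.3265,.052],-up,d_(60.7),.004)
E
```

```text
t: 11.5
tcp_pos: [0.5287, -0.3248, 0.1459]
tool_rot: [0.253, 0.968, 0.002, -0.002]
force: [-1.0, -0.2, 0.4]
finger_gap: 0.997
t 11.5 tcp [ 0.5287 -0.3248  0.1459] q [-7.310e-01  6.260e-01  1.517e+00  1.000e-03  1.003e+00 -1.792e+00] F [-1.  -0.2  0.4] gap 0.997
 x [-0.872  0.489  0.005] y [0.489 0.872 0.002] z [-0.003  0.004 -1.   ]
shift [-0.025 -0.011  1.166] turn [ 0.0003 -0.0007  0.0001] deg 0.3 tcp [ 0.53   -0.3265  0.0293]
```

```bash
python3 -m inch '[[-1,[-0.025,-0.011,0.4],[0,0,0]],[-1,[-0.025,-0.011,0.7],[0,0,0]],[-1,[-0.025,-0.011,0.95],[0,0,0]],[-1,[-0.025,-0.011,1],[0,0,0]]]'
python3 -m inch '[[-1,[0,0,0.16],[0,0,0]],[-1,[0,0,0.16],[0,0,0]],[0,[0,0,0.16],[0,0,0]],[0.2,[0,0,0.16],[0,0,0]],[0.4,[0,0,0.16],[0,0,0]],[1,[0,0,0.16],[0,0,0]],[1,[0,0,0.16],[0,0,0]],[1,[0,0,0.16],[0,0,0]],[1,[0,0,0.16],[0,0,0]]]' 40
python3 - <<'E'
from h import *
st()
E
python3 -m inch '[[1,[0,0,-0.3],[0,0,0]],[1,[0,0,-0.7],[0,0,0]],[1,[0,0,-1],[0,0,0]],[1,[0,0,-1],[0,0,0]],[1,[0,0,-1],[0,0,0]]]'
python3 - <<'E'
from h import *
st();grab("h")
im,_=load("h","scene"); im2,_=load("h","top")
cv2.imwrite("pics/h.png",np.hstack([cv2.resize(im[150:300,50:250],(400,300)),cv2.resize(im2[150:300,330:530],(400,300))]))
gof(nest+up*(.052+.06),-up,d_(-5.45),.004)
E
```

```text
t: 11.9
tcp_pos: [0.5294, -0.3282, 0.0431]
tool_rot: [0.255, 0.967, 0.003, -0.004]
force: [-0.1, 1.1, 0.6]
finger_gap: 0.998
t: 12.8
tcp_pos: [0.5324, -0.3297, 0.0326]
tool_rot: [0.253, 0.967, 0.0, 0.001]
force: [-0.2, 0.1, 6.4]
finger_gap: 0.652
t 12.8 tcp [ 0.5324 -0.3297  0.0326] q [-0.733  0.793  1.562  0.002  0.785 -1.793] F [-0.2  0.1  6.4] gap 0.652
 x [-0.871  0.49  -0.002] y [0.49  0.871 0.001] z [ 0.002 -0.    -1.   ]
t: 13.3
tcp_pos: [0.5313, -0.329, 0.1315]
tool_rot: [0.254, 0.967, 0.001, 0.0]
force: [-0.5, -0.6, -1.1]
finger_gap: 0.649
t 13.3 tcp [ 0.5313 -0.329   0.1315] q [-0.734  0.649  1.519  0.002  0.975 -1.793] F [-0.5 -0.6 -1.1] gap 0.649
 x [-0.871  0.491  0.   ] y [0.491 0.871 0.001] z [ 0.     0.001 -1.   ]
shift [ 1.965  4.091 -0.099] turn [-1.000e-04 -8.000e-04  1.835e-01] deg 66.1 tcp [0.5598 0.1247 0.1413]
```

View pics/h.png

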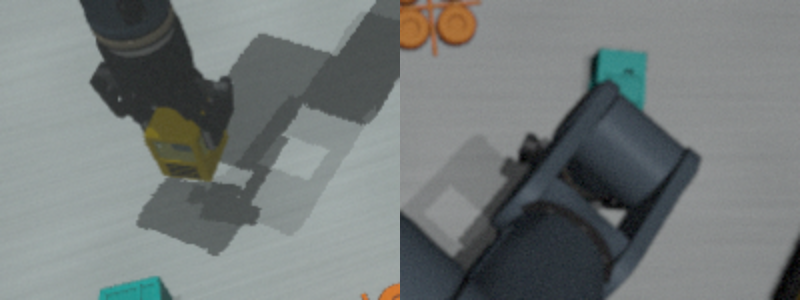

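```bash
python3 -m inch '[[1,[0.1,0.2,-0.3],[0,0,0.1835]],[1,[0.2,0.4,-0.6],[0,0,0.1835]],[1,[0.3,0.6,-0.85],[0,0,0.1835]],[1,[0.4,0.85,-0.85],[0,0,0.1835]],[1,[0.4,0.85,-0.85],[0,0,0.1835]],[1,[0.4,0.85,-0.85],[0,0,0.1835]],[1,[0.4,0.85,-0.85],[0,0,0.1835]],[1,[0.4,0.85,-0.85],[0,0,0.1835]],[1,[0.4,0.85,-0.85],[0,0,0.1835]]]'
python3 - <<'E'
from h import *
st()
gof(nest+up*(.052+.13),-up,d_(-5.45),.004)
E
```

```text
t: 14.3
tcp_pos: [0.5374, -0.235, 0.2144]
tool_rot: [0.74, 0.673, 0.0, -0.003]
force: [-0.2, -0.0, -1.3]
finger_gap: 0.649
t 14.3 tcp [ 0.5374 -0.235   0.2144] q [-0.603  0.497  1.546  0.002  1.103 -0.509] F [-0.2 -0.  -1.3] gap 0.649
 x [0.094 0.996 0.004] y [ 0.996 -0.094 -0.004] z [-0.003  0.004 -1.   ]
shift [ 3.602 -0.116  0.044] turn [-0.0006 -0.0006  0.0001] deg 0.3 tcp [0.5598 0.1247 0.2113]
```

```bash
for i in 1 2 3; do python3 -m inch '[[1,[0.5,-0.015,0],[0,0,0]],[1,[1,-0.03,0],[0,0,0]],[1,[1,-0.03,0],[0,0,0]]]'; done;  python3 -m inch '[[1,[0.3,-0.02,0.04],[0,0,0]],[1,[0.56,-0.02,0.04],[0,0,0]],[1,[0.56,-0.02,0.04],[0,0,0]],[1,[0.56,-0.02,0.04],[0,0,0]]]'
python3 - <<'E'
from h import *
st();grab("i")
gof(nest+up*(.052+.13),-up,d_(-5.45),.004)
im,_=load("i","scene"); im2,_=load("i","top")
cv2.imwrite("pics/i.png",np.hstack([cv2.resize(im[90:240,240:440],(400,300)),cv2.resize(im2[150:300,150:350],(400,300))]))
E
```

```text
t: 14.6
tcp_pos: [0.5428, -0.1296, 0.215]
tool_rot: [0.737, 0.676, 0.0, -0.004]
force: [-0.5, 0.2, -1.0]
finger_gap: 0.645
t: 14.9
tcp_pos: [0.5499, -0.0306, 0.2156]
tool_rot: [0.737, 0.676, 0.0, -0.003]
force: [0.0, -0.8, -0.9]
finger_gap: 0.651
t: 15.2
tcp_pos: [0.5571, 0.0685, 0.216]
tool_rot: [0.737, 0.676, 0.001, -0.002]
force: [-0.2, -0.8, -0.8]
finger_gap: 0.648
t: 15.6
tcp_pos: [0.561, 0.119, 0.2123]
tool_rot: [0.739, 0.673, -0.0, -0.001]
force: [0.7, 0.0, -1.0]
finger_gap: 0.651
t 15.6 tcp [0.561  0.119  0.2123] q [1.400e-02 4.810e-01 1.584e+00 1.000e-03 1.077e+00 1.070e-01] F [ 0.7  0.  -1. ] gap 0.651
 x [0.093 0.996 0.   ] y [ 0.996 -0.093 -0.001] z [-0.001  0.    -1.   ]
shift [ 0.062 -0.019  0.013] turn [-0.0001 -0.0001 -0.    ] deg 0.1 tcp [0.5598 0.1247 0.2113]
```

View pics/i.png

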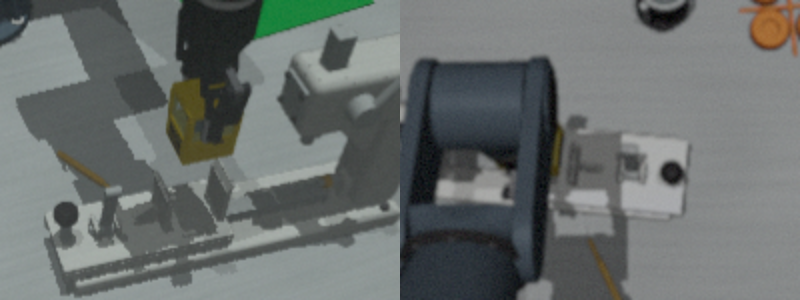

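```bash
python3 - <<'E'
from h import *
im,P=cloud("i","scene"); h=cv2.cvtColor(im,cv2.COLOR_BGR2HSV)
m=cv2.inRange(h,(18,80,30),(38,255,255))>0
s=m&(np.linalg.norm(P[...,:2]-nest[:2],axis=-1)<.08)&(P[...,2]>.15)
Q=P[s]; D=Q-nest; yn=D@n_; xm=D@m_; z=Q[:,2]
print(len(Q),"z",np.percentile(z,[1,50,99]))
print("y pct",np.percentile(yn,[0,1,3,10,50,90,97,99,100]).round(4))
print("x pct",np.percentile(xm,[0,1,10,50,90,97,99,100]).round(4))
f=(xm>.022); print("side face",f.sum(),np.percentile(yn[f],[0,2,50,98,100]).round(4),np.median(xm[f]), "z",np.percentile(z[f],[0,2,98,100]).round(4))
g=(yn<-.02)&(xm<.02); print("-y face",g.sum(),np.percentile(yn[g],[2,25,50,75]).round(4), np.polyfit(xm[g],yn[g],1))
# pixel contour edges via plane of side face
E
```

```text
697 z [0.18423796 0.22375257 0.27992026]
y pct [-0.0657 -0.0331 -0.0329 -0.0323 -0.022   0.017   0.0254  0.0273  0.0284]
x pct [-0.0417 -0.0261 -0.0193  0.0249  0.03    0.0308  0.0318  0.0614]
side face 371 [-0.0337 -0.0329 -0.0158  0.0273  0.0284] 0.029098708256464392 z [0.1813 0.1843 0.2695 0.297 ]
-y face 213 [-0.033  -0.0322 -0.0307 -0.0276] [ 0.06913301 -0.02917788]
```

```bash
python3 -m inch '[[1,[0.036,-0.01,0.2],[0,0,0]],[1,[0.036,-0.01,0.4],[0,0,0]],[1,[0.036,-0.01,0.55],[0,0,0]],[1,[0.036,-0.01,0.55],[0,0,0]],[1,[0.036,-0.01,0.55],[0,0,0]]]'
python3 - <<'E'
from h import *
st();grab("j")
im,P=cloud("j","scene"); h=cv2.cvtColor(im,cv2.COLOR_BGR2HSV)
m=cv2.inRange(h,(18,80,30),(38,255,255))>0
s=m&(np.linalg.norm(P[...,:2]-nest[:2],axis=-1)<.06)&(P[...,2]>.11)
Q=P[s]; D=Q-nest; yn=D@n_; xm=D@m_; z=Q[:,2]
f=(xm>.022)&(xm<.034); print("side face",f.sum(),np.percentile(yn[f],[0,2,50,98,100]).round(4),np.median(xm[f]), "z",np.percentile(z[f],[0,2,98,100]).round(4), np.polyfit(yn[f],xm[f],1))
# cheeks
D=P-nest; Y=D@n_; X=D@m_; Z=P[...,2]; gray=(h[...,1]<60)
for lo,hi in((-.06,-.025),(.025,.06)):
    k=gray&(Y>lo)&(Y<hi)&(np.abs(X)<.03)&(Z>.075)&(Z<.122)
    print(k.sum(),np.percentile(Y[k],[2,10,50,90,98]).round(4),np.percentile(X[k],[2,50,98]).round(4),np.percentile(Z[k],[98]))
cv2.imwrite("pics/j.png",cv2.resize(im[130:230,260:380],(720,600),interpolation=2))
E
```

```text
t: 16.2
tcp_pos: [0.5608, 0.1225, 0.1581]
tool_rot: [0.74, 0.672, 0.0, -0.0]
force: [-0.1, 0.8, 0.0]
finger_gap: 0.654
t 16.2 tcp [0.5608 0.1225 0.1581] q [0.02  0.554 1.633 0.002 0.955 0.115] F [-0.1  0.8  0. ] gap 0.654
 x [0.096 0.995 0.001] y [ 0.995 -0.096 -0.   ] z [ 0.     0.001 -1.   ]
side face 322 [-0.0299 -0.0292 -0.0109  0.0309  0.0324] 0.028439636254035106 z [0.1264 0.1282 0.2252 0.2431] [0.02639411 0.02822972]
172 [-0.057  -0.0488 -0.039  -0.0347 -0.0324] [-0.0225  0.0035  0.0246] [0.11790774]
88 [0.035  0.0353 0.0365 0.0422 0.0451] [-0.0019  0.0197  0.0255] [0.11764853]
```

View pics/j.png

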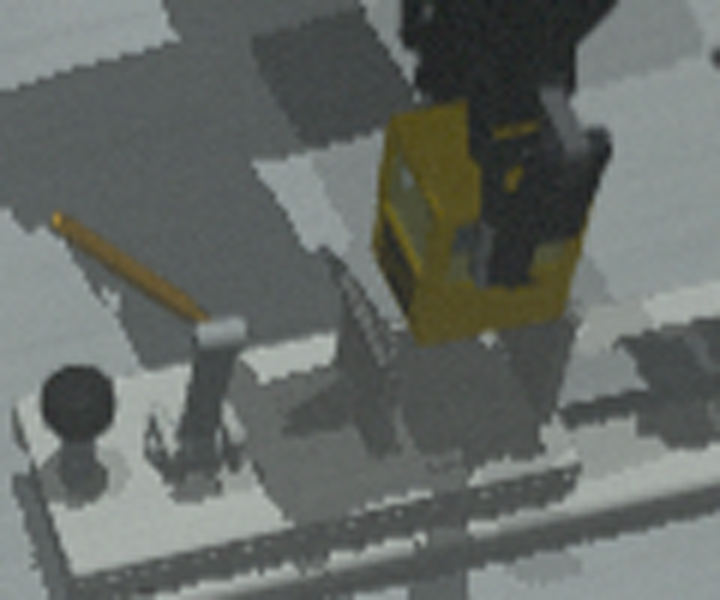

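```bash
python3 -m inch '[[1,[0.005,-0.003,0.1],[0,0,0]],[1,[0.005,-0.003,0.15],[0,0,0]],[1,[0.005,-0.003,0.2],[0,0,0]],[1,[0.005,-0.003,0.25],[0,0,0]],[1,[0.005,-0.003,0.25],[0,0,0]]]'
```

```text
t: 16.8
tcp_pos: [0.5596, 0.1241, 0.1321]
tool_rot: [0.74, 0.673, -0.0, -0.001]
force: [-0.2, -0.5, -0.3]
finger_gap: 0.65
```

```bash
python3 -m inch '[[1,[0,0,0.07],[0,0,0]],[1,[0,0,0.14],[0,0,0]],[1,[0,0,0.21],[0,0,0]],[1,[0,0,0.28],[0,0,0]],[1,[0,0,0.28],[0,0,0]]]'
python3 - <<'E'
from h import *
st();grab("k")
im,P=cloud("k","scene")
cv2.imwrite("pics/k.png",cv2.resize(im[130:230,260:380],(720,600),interpolation=2))
E
```

```text
t: 17.3
tcp_pos: [0.5594, 0.1241, 0.1037]
tool_rot: [0.74, 0.673, -0.0, -0.001]
force: [-1.2, -0.4, -0.6]
finger_gap: 0.649
t 17.3 tcp [0.5594 0.1241 0.1037] q [0.023 0.635 1.671 0.002 0.838 0.116] F [-1.2 -0.4 -0.6] gap 0.649
 x [0.095 0.995 0.001] y [ 0.995 -0.095 -0.002] z [-0.002  0.001 -1.   ]
```

View pics/k.png

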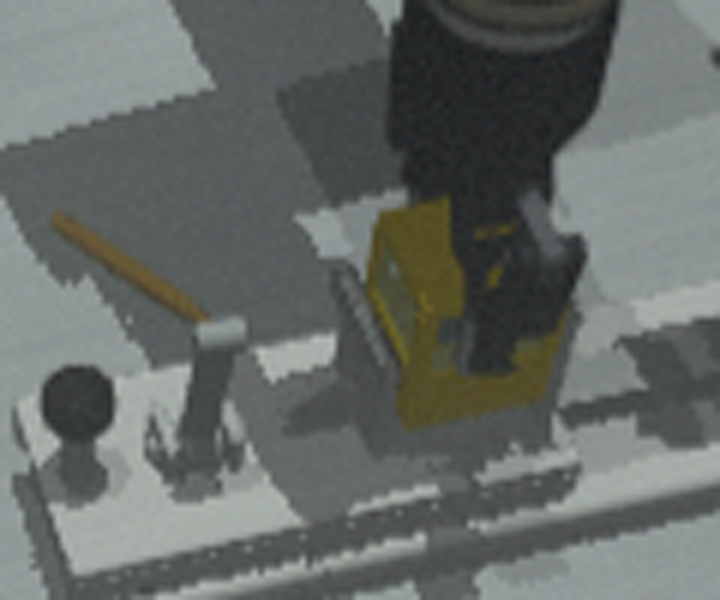

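```bash
python3 -m inch '[[1,[0,0,0.07],[0,0,0]],[1,[0,0,0.13],[0,0,0]],[1,[0,0,0.13],[0,0,0]],[1,[0,0,0.13],[0,0,0]]]'; python3 -m inch '[[1,[0,0,0.015],[0,0,0]],[1,[0,0,0.03],[0,0,0]],[1,[0,0,0.03],[0,0,0]]]'
```

```text
t: 17.8
tcp_pos: [0.5601, 0.1241, 0.0918]
tool_rot: [0.74, 0.673, 0.0, -0.001]
force: [-0.3, -0.8, -1.1]
finger_gap: 0.65
t: 18.1
tcp_pos: [0.5602, 0.1242, 0.089]
tool_rot: [0.74, 0.673, 0.001, -0.0]
force: [0.2, 0.6, -1.1]
finger_gap: 0.651
```

```bash
python3 -m inch '[[1,[0,0,0.012],[0,0,0]],[1,[0,0,0.025],[0,0,0]],[1,[0,0,0.025],[0,0,0]]]'
```

```text
t: 18.4
tcp_pos: [0.5601, 0.1241, 0.0864]
tool_rot: [0.74, 0.673, 0.0, -0.001]
force: [0.0, -0.2, -1.8]
finger_gap: 0.647
```

Expected contact at TCP ≈ 0.0846.

```bash
python3 -m inch '[[1,[0,0,0.01],[0,0,0]],[1,[0,0,0.015],[0,0,0]],[1,[0,0,0.015],[0,0,0]]]'
```

```text
t: 18.7
tcp_pos: [0.5602, 0.1242, 0.0849]
tool_rot: [0.74, 0.673, 0.001, -0.0]
force: [-0.8, 0.4, -2.1]
finger_gap: 0.653
```

```bash
python3 -m inch '[[1,[0,0,0.01],[0,0,0]],[1,[0,0,0.01],[0,0,0]]]'
```

```text
t: 18.9
tcp_pos: [0.5604, 0.1242, 0.0846]
tool_rot: [0.74, 0.673, 0.001, -0.0]
force: [-1.6, -0.4, 3.4]
finger_gap: 0.647
```

```bash
python3 -m inch '[[1,[0,0,0.01],[0,0,0]],[1,[0,0,0.01],[0,0,0]]]'
```

```text
t: 19.1
tcp_pos: [0.5604, 0.1243, 0.0846]
tool_rot: [0.74, 0.673, 0.001, -0.0]
force: [-2.8, 0.0, 10.4]
finger_gap: 0.656
```

```bash
python3 -m inch '[[0.2,[0,0,0],[0,0,0]],[0,[0,0,0],[0,0,0]],[-0.4,[0,0,0],[0,0,0]],[-0.7,[0,0,0],[0,0,0]],[-1,[0,0,0],[0,0,0]],[-1,[0,0,0],[0,0,0]],[-1,[0,0,-0.3],[0,0,0]],[-1,[0,0,-0.7],[0,0,0]],[-1,[0,0,-1],[0,0,0]],[-1,[0,0,-1],[0,0,0]]]'
python3 - <<'E'
from h import *
st();grab("l")
im,P=cloud("l","scene");h=cv2.cvtColor(im,cv2.COLOR_BGR2HSV)
cv2.imwrite("pics/l.png",cv2.resize(im[130:230,260:380],(720,600),interpolation=2))
m=cv2.inRange(h,(20,100,60),(36,255,255))>0
s=m&(np.hypot(P[...,0]-.56,P[...,1]-.125)<.06)&(P[...,2]>.118)
s=cv2.erode(s.astype(np.uint8),np.ones((3,3)))>0
Q=P[s];ce=Q.mean(0);A=np.c_[Q[:,:2]-ce[:2],np.ones(len(Q))];x=np.linalg.lstsq(A,Q[:,2],rcond=None)[0]
print(len(Q),ce,"slope",x[:2],np.std(A@x-Q[:,2]))
E
```

```text
t: 20.1
tcp_pos: [0.5634, 0.1242, 0.1873]
tool_rot: [0.74, 0.673, 0.004, 0.003]
force: [0.7, 0.4, -0.3]
finger_gap: 1.004
t 20.1 tcp [0.5634 0.1242 0.1873] q [0.023 0.514 1.608 0.002 1.01  0.116] F [ 0.7  0.4 -0.3] gap 1.004
 x [0.095 0.996 0.003] y [ 0.995 -0.095  0.01 ] z [ 0.01   0.002 -1.   ]
334 [0.56454952 0.12405832 0.12760626] slope [-0.00684646 -0.00173206] 0.0013614310089897948
```

View pics/l.png

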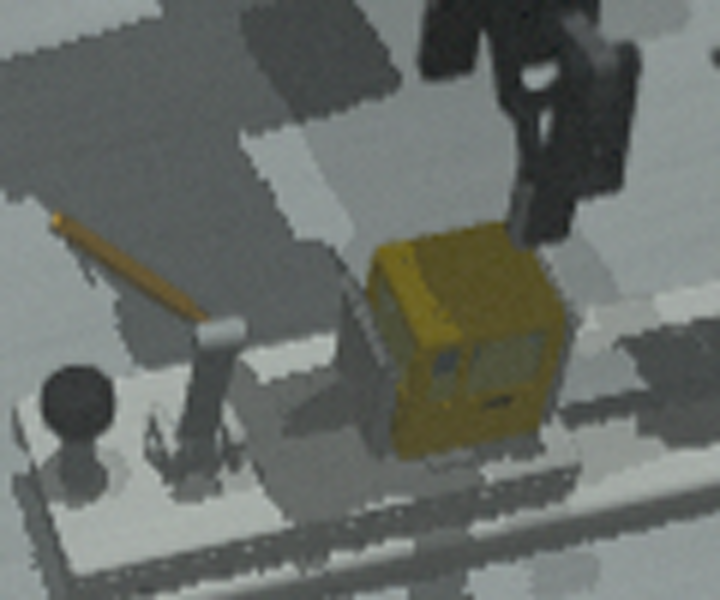

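```bash
cat >> h.py <<'E'
knob=np.array([.5431,-.0357,.099])
E
python3 -m inch '[[-0.5,[-0.5,-0.03,-0.1],[0,0,0]],[0.5,[-1,-0.05,-0.1],[0,0,0]],[1,[-1,-0.05,-0.1],[0,0,0]]]'
python3 -m inch '[[1,[-0.5,0,0],[0,0,0]],[1,[-0.98,0,0],[0,0,0]],[1,[-0.98,0,0],[0,0,0]]]'
python3 - <<'E'
from h import *
st()
p=knob-.048*n_; p[2]=.088+tcp_to_grasp; gof(p,-up,m_)
E
```

```text
t: 20.5
tcp_pos: [0.5444, 0.0203, 0.1912]
tool_rot: [0.742, 0.671, -0.001, -0.001]
force: [0.2, 0.2, -0.5]
finger_gap: 0.511
t: 20.8
tcp_pos: [0.536, -0.0771, 0.1911]
tool_rot: [0.742, 0.671, -0.0, -0.001]
force: [0.6, 1.5, -0.0]
finger_gap: 0.002
t 20.8 tcp [ 0.536  -0.0771  0.1911] q [-0.349  0.47   1.683 -0.     0.99  -0.248] F [ 0.6  1.5 -0. ] gap 0.002
 x [0.101 0.995 0.   ] y [ 0.995 -0.101 -0.002] z [-0.002  0.001 -1.   ]
shift [-0.061  0.033  1.031] turn [-0.0003 -0.0001 -0.0009] deg 0.3 tcp [ 0.5385 -0.0835  0.088 ]
```

```bash
python3 -m inch '[[1,[-0.08,0.03,0.2],[0,0,-0.001]],[1,[-0.08,0.03,0.6],[0,0,-0.001]],[1,[-0.08,0.03,1],[0,0,-0.001]],[1,[-0.08,0.03,1],[0,0,-0.001]],[1,[-0.08,0.03,1],[0,0,-0.001]]]'
python3 - <<'E'
from h import *
st();grab("m")
im,P=cloud("m","scene");im2,_=load("m","top")
cv2.imwrite("pics/m.png",np.hstack([cv2.resize(im[130:230,230:350],(400,333),interpolation=2),cv2.resize(im2[180:280,100:320],(400,182),interpolation=2).copy() if 0 else cv2.resize(im2[180:280,200:320],(400,333),interpolation=2)]))
p=knob-.026*n_; p[2]=.088+tcp_to_grasp; gof(p,-up,m_)
E
```

```text
t: 21.3
tcp_pos: [0.5379, -0.0795, 0.0916]
tool_rot: [0.738, 0.675, -0.0, -0.002]
force: [0.8, -0.1, 0.9]
finger_gap: 0.001
t 21.3 tcp [ 0.5379 -0.0795  0.0916] q [-0.353  0.627  1.751  0.003  0.767 -0.267] F [ 0.8 -0.1  0.9] gap 0.001
 x [0.088 0.996 0.003] y [ 0.996 -0.088 -0.004] z [-0.003  0.003 -1.   ]
shift [ 0.189 -0.009  0.06 ] turn [ 0.0004 -0.0002  0.0011] deg 0.4 tcp [ 0.5406 -0.0616  0.088 ]
```

View pics/m.png

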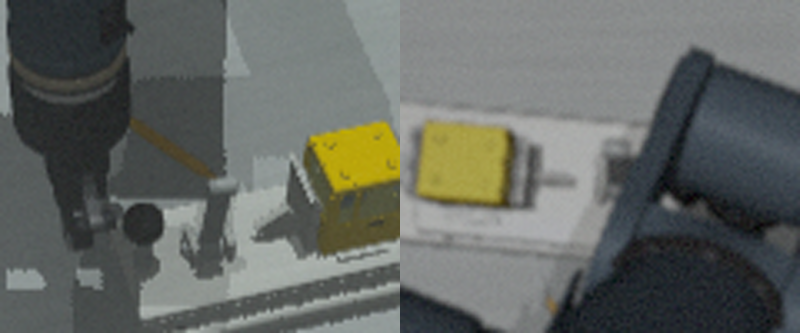

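```bash
python3 -m inch '[[1,[0.05,-0.01,0.03],[0,0,0.001]],[1,[0.1,-0.01,0.03],[0,0,0.001]],[1,[0.13,-0.01,0.03],[0,0,0.001]],[1,[0.16,-0.01,0.03],[0,0,0.001]],[1,[0.19,-0.01,0.03],[0,0,0.001]],[1,[0.22,-0.01,0.03],[0,0,0.001]],[1,[0.27,-0.01,0.03],[0,0,0.001]],[1,[0.33,0,0.03],[0,0,0.001]],[1,[0.4,0,0.03],[0,0,0.001]],[1,[0.5,0,0.03],[0,0,0.001]],[1,[0.6,0,0.03],[0,0,0.001]],[1,[0.7,0,0.03],[0,0,0.001]],[1,[0.8,0,0.03],[0,0,0.001]],[1,[0.88,0,0.03],[0,0,0.001]],[1,[0.95,0,0.03],[0,0,0.001]],[1,[1,0,0.03],[0,0,0.001]]]'
python3 - <<'E'
from h import *
st();grab("n")
im,P=cloud("n","scene");im2,P2=cloud("n","top")
cv2.imwrite("pics/n.png",np.hstack([cv2.resize(im[110:230,260:440],(450,300),interpolation=2),cv2.resize(im2[170:290,100:240],(350,300),interpolation=2)]))
for n,I,Q in(("scene",im,P),("top",im2,P2)):
    h=cv2.cvtColor(I,cv2.COLOR_BGR2HSV)
    m=cv2.inRange(h,(10,70,40),(28,255,255))>0
    D=Q-nest;s=m&(np.abs(D@m_)<.03)&(D@n_>.12)&(Q[...,2]>.03)&(Q[...,2]<.08)
    if s.any(): v,u=np.nonzero(s);print(n,"collar",s.sum(),u.mean(),v.mean(),(D[s]@n_).min(),(D[s]@n_).max(),(D[s]@m_).mean())
E
```

```text
t: 23.0
tcp_pos: [0.5478, 0.0197, 0.0898]
tool_rot: [0.74, 0.673, 0.001, -0.0]
force: [0.2, -2.2, -1.0]
finger_gap: -0.002
t 23.0 tcp [0.5478 0.0197 0.0898] q [-0.169  0.633  1.744  0.002  0.764 -0.076] F [ 0.2 -2.2 -1. ] gap -0.002
 x [0.094 0.996 0.002] y [ 0.996 -0.094  0.001] z [ 0.001  0.001 -1.   ]
scene collar 172 485.2848837209302 162.0406976744186 0.19176115618754322 0.484921381771117 -0.003061282329360991
top collar 179 44.687150837988824 215.12849162011173 0.4582945474875214 0.4840901561066366 -0.0008423280379650742
```

View pics/n.png

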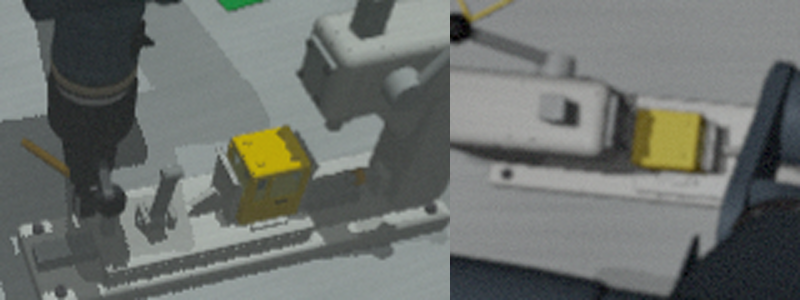

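```bash
python3 -m inch '[[1,[0.08,0,0],[0,0,0]],[1,[0.16,0,0],[0,0,0]],[1,[0.24,0,0],[0,0,0]],[1,[0.32,0,0],[0,0,0]],[1,[0.38,0,0],[0,0,0]],[1,[0.42,0,0],[0,0,0]],[1,[0.42,0,0],[0,0,0]]]'
python3 - <<'E'
from h import *
st();grab("o")
im,P=cloud("o","scene");im2,P2=cloud("o","top")
cv2.imwrite("pics/o.png",cv2.resize(im[150:220,320:440],(800,466),interpolation=2))
h=cv2.cvtColor(im,cv2.COLOR_BGR2HSV); D=P-nest
m=cv2.inRange(h,(10,70,40),(28,255,255))>0
s=m&(np.abs(D@m_)<.03)&(D@n_>.12)&(D@n_<.3)&(P[...,2]>.03)&(P[...,2]<.08); v,u=np.nonzero(s); print("collar",s.sum(),u.mean() if s.any() else 0,v.mean() if s.any() else 0,np.sort(D[s]@n_)[:5])
E
```

```text
t: 23.8
tcp_pos: [0.5515, 0.0617, 0.09]
tool_rot: [0.74, 0.673, 0.001, -0.001]
force: [0.3, 0.5, 1.2]
finger_gap: -0.001
t 23.8 tcp [0.5515 0.0617 0.09  ] q [-9.100e-02  6.390e-01  1.727e+00  3.000e-03  7.760e-01  1.000e-03] F [0.3 0.5 1.2] gap -0.001
 x [0.094 0.996 0.002] y [ 0.996 -0.094  0.   ] z [ 0.     0.002 -1.   ]
collar 85 391.25882352941176 187.49411764705883 [0.12017764 0.12093135 0.12103109 0.12119734 0.12130038]
```

View pics/o.png

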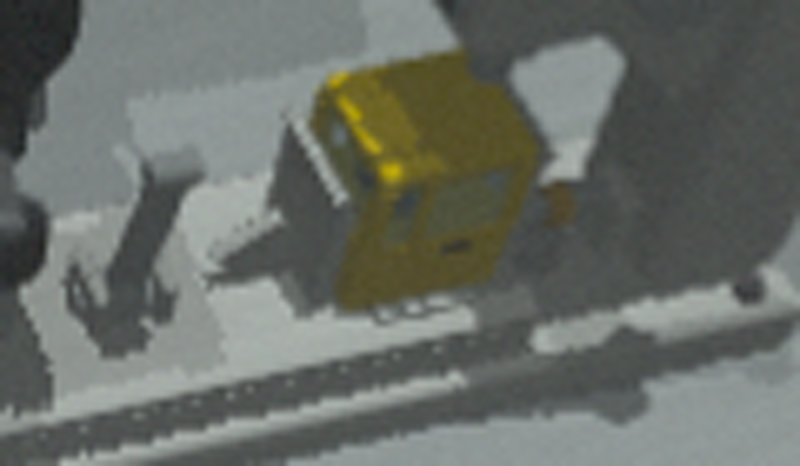

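```bash
python3 -m inch '[[1,[0.015,0,0],[0,0,0]],[1,[0.03,0,0],[0,0,0]],[1,[0.03,0,0],[0,0,0]]]'; python3 -c "
from h import *
st()"; python3 -m inch '[[1,[0.01,0,0],[0,0,0]],[1,[0.02,0,0],[0,0,0]],[1,[0.02,0,0],[0,0,0]]]';
```

```text
t: 24.2
tcp_pos: [0.5518, 0.0635, 0.09]
tool_rot: [0.74, 0.673, 0.0, -0.0]
force: [-0.5, -1.9, 0.1]
finger_gap: 0.001
t 24.2 tcp [0.5518 0.0635 0.09  ] q [-0.087  0.64   1.725  0.002  0.777  0.006] F [-0.5 -1.9  0.1] gap 0.001
 x [0.095 0.995 0.001] y [ 0.995 -0.095 -0.   ] z [ 0.     0.001 -1.   ]
t: 24.5
tcp_pos: [0.552, 0.0657, 0.0899]
tool_rot: [0.74, 0.673, 0.001, -0.0]
force: [-1.1, -1.3, 0.7]
finger_gap: -0.001
```

```bash
python3 -m inch '[[1,[0.01,0,0],[0,0,0]],[1,[0.02,0,0],[0,0,0]]]';
```

```text
t: 24.7
tcp_pos: [0.5522, 0.0677, 0.0899]
tool_rot: [0.74, 0.673, 0.001, -0.0]
force: [-0.6, -2.7, 0.5]
finger_gap: 0.002
```

```bash
python3 -m inch '[[1,[0.01,0,0],[0,0,0]],[1,[0.02,0,0],[0,0,0]]]';
```

```text
t: 24.9
tcp_pos: [0.5524, 0.0698, 0.09]
tool_rot: [0.74, 0.673, 0.001, -0.0]
force: [-0.8, -2.3, -0.1]
finger_gap: -0.004
```

```bash
python3 -m inch '[[1,[0.01,0,0],[0,0,0]],[1,[0.02,0,0],[0,0,0]]]';
```

```text
t: 25.1
tcp_pos: [0.5526, 0.0718, 0.0899]
tool_rot: [0.74, 0.673, 0.001, -0.0]
force: [-1.6, -1.2, 1.0]
finger_gap: -0.002
```

```bash
python3 -m inch '[[1,[0.01,0,0],[0,0,0]],[1,[0.02,0,0],[0,0,0]]]';
```

```text
t: 25.3
tcp_pos: [0.5528, 0.0737, 0.0899]
tool_rot: [0.74, 0.673, 0.001, -0.0]
force: [-1.0, -2.6, 0.1]
finger_gap: -0.001
```

```bash
python3 -m inch '[[1,[0.01,0,0],[0,0,0]],[1,[0.02,0,0],[0,0,0]]]';
```

```text
t: 25.5
tcp_pos: [0.553, 0.0757, 0.0899]
tool_rot: [0.74, 0.673, 0.001, -0.0]
force: [-0.7, -1.7, -0.2]
finger_gap: 0.004
```

```bash
python3 -m inch '[[1,[0.01,0,0],[0,0,0]],[1,[0.02,0,0],[0,0,0]]]';
```

```text
t: 25.7
tcp_pos: [0.553, 0.0765, 0.09]
tool_rot: [0.739, 0.673, -0.0, 0.0]
force: [-0.8, -9.4, 0.6]
finger_gap: -0.003
```

```bash
python3 -m inch '[[1,[0.01,0,0],[0,0,0]],[1,[0.02,0,0],[0,0,0]]]';
```

```text
t: 25.9
tcp_pos: [0.5531, 0.0767, 0.09]
tool_rot: [0.739, 0.674, -0.002, 0.001]
force: [-2.6, -14.2, 2.5]
finger_gap: -0.003
```

```bash
python3 -m inch '[[1,[-0.05,0,0],[0,0,0]],[1,[-0.25,0,0],[0,0,0]],[1,[-0.25,0,-0.3],[0,0,0]],[1,[-0.4,0,-0.7],[0,0,0]],[1,[-0.7,0,-1],[0,0,0]],[1,[-1,0,-1],[0,0,0]],[1,[-1,0,-1],[0,0,0]]]'
python3 - <<'E'
from h import *
st();grab("p")
n0=n_
for n in("top","scene"):
    im,P=cloud("p",n); hs=cv2.cvtColor(im,cv2.COLOR_BGR2HSV); D=P-knob
    k=(hs[...,2]<60)&(P[...,2]>.085)&(P[...,2]<.125)&(np.abs(D@m_)<.025)&(D@n_>.1)&(D@n_<.17)
    if k.sum()>10:
        v,u=np.nonzero(k); w=plane(n,[[(u.min()+u.max())/2,(v.min()+v.max())/2]],.099)[0]; print(n,"knob",k.sum(),w,(w-knob)@n_,(w-knob)@m_)
    D=P-nest; s=(P[...,2]>.1)&(P[...,2]<.16)&(np.abs(D@n_-.14+.11)<.02)&(np.abs(D@m_)<.06)
    if s.any(): Q=P[s]; t=Q[Q[:,2]>.125]; print(n,"lever",s.sum(),t.mean(0) if len(t) else 0,Q[:,2].max())
im,_=load("p","scene");im2,_=load("p","top")
cv2.imwrite("pics/p.png",np.hstack([cv2.resize(im[110:230,270:450],(450,300),interpolation=2),cv2.resize(im2[170:290,100:240],(350,300),interpolation=2)]))
E
```

```text
t: 26.6
tcp_pos: [0.5452, -0.0226, 0.1914]
tool_rot: [0.741, 0.671, 0.002, 0.001]
force: [-0.7, 0.5, 0.5]
finger_gap: 0.001
t 26.6 tcp [ 0.5452 -0.0226  0.1914] q [-0.247  0.472  1.678  0.002  0.987 -0.15 ] F [-0.7  0.5  0.5] gap 0.001
 x [0.098 0.995 0.001] y [ 0.995 -0.098  0.005] z [ 0.005  0.001 -1.   ]
top knob 32 [0.5571378  0.10430025 0.099     ] 0.14070383889661267 0.0006746106597639629
top lever 82 [0.57914264 0.1473973  0.14512752] 0.15562176146912554
scene knob 99 [0.55632522 0.10258275 0.099     ] 0.13891687244771542 2.8843730225208614e-05
scene lever 102 [0.58173312 0.14866714 0.14321931] 0.15299430692034321
```

View pics/p.png

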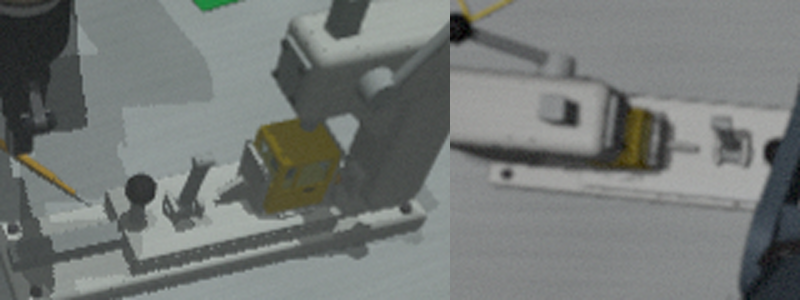

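```bash
cat >> h.py <<'E'
piv=np.array([.5612,.1525,.058])
E
python3 - <<'E'
from h import *
p=piv+.072*m_+up*(.19-.058)+up*tcp_to_grasp; gof(p,-up,m_)
p=piv+.072*m_+up*(.128-.058)+up*tcp_to_grasp; gof(p,-up,m_)
E
```

```text
shift [1.734 0.726 0.004] turn [ 0.0001 -0.0004 -0.0002] deg 0.2 tcp [0.6329 0.1457 0.19  ]
shift [1.732 0.725 0.624] turn [ 0.0001 -0.0004 -0.0002] deg 0.2 tcp [0.6329 0.1457 0.128 ]
```

```bash
python3 -m inch '[[1,[0.4,0.3,0],[0,0,0]],[1,[0.8,0.6,0],[0,0,0]],[1,[0.95,0.72,0],[0,0,0]],[1,[0.95,0.72,0],[0,0,0]]]'; python3 -m inch '[[1,[0.4,0,0],[0,0,0]],[1,[0.78,0,0],[0,0,0]],[1,[0.78,0,0],[0,0,0]],[1,[0.78,0,0],[0,0,0]]]'
python3 - <<'E'
from h import *
st()
p=piv+.072*m_+up*(.128-.058)+up*tcp_to_grasp; gof(p,-up,m_)
E
```

```text
t: 27.1
tcp_pos: [0.6258, 0.0716, 0.1889]
tool_rot: [0.738, 0.674, 0.001, -0.001]
force: [-0.2, -0.7, 0.2]
finger_gap: -0.003
t: 27.5
tcp_pos: [0.6305, 0.1461, 0.1893]
tool_rot: [0.739, 0.674, -0.0, -0.001]
force: [-0.0, -0.8, -0.3]
finger_gap: 0.004
t 27.5 tcp [0.6305 0.1461 0.1893] q [5.500e-02 6.040e-01 1.413e+00 1.000e-03 1.126e+00 1.470e-01] F [-0.  -0.8 -0.3] gap 0.004
 x [0.092 0.996 0.001] y [ 0.996 -0.092 -0.002] z [-0.002  0.001 -1.   ]
shift [-0.002  0.026  0.613] turn [-0.0003 -0.0001  0.0004] deg 0.2 tcp [0.6329 0.1457 0.128 ]
```

```bash
python3 -m inch '[[1,[0,0.02,0.3],[0,0,0]],[1,[0,0.02,0.55],[0,0,0]],[1,[0,0.02,0.61],[0,0,0]],[1,[0,0.02,0.61],[0,0,0]],[1,[0,0.02,0.61],[0,0,0]]]'
python3 - <<'E'
from h import *
st();grab("q")
im,_=load("q","scene");im2,_=load("q","top")
cv2.imwrite("pics/q.png",np.hstack([cv2.resize(im[110:230,270:450],(450,300),interpolation=2),cv2.resize(im2[170:290,100:240],(350,300),interpolation=2)]))
s=sense();M=R.from_quat(s["tool_rot"]).as_matrix();h=.0145;rho=.072
for ph in np.arange(-.35,1.58,.16):
    X=-rho*np.sin(ph)+.004*np.cos(ph)+h; Z=rho*np.cos(ph)+.004*np.sin(ph)
    t=piv+X*m_+Z*up; print(round(ph,2),np.round(M.T@(t-s["tcp_pos"])*10,3))
E
```

```text
t: 28.0
tcp_pos: [0.6346, 0.1445, 0.13]
tool_rot: [0.74, 0.672, 0.001, 0.0]
force: [0.5, -0.3, -0.7]
finger_gap: -0.002
t 28.0 tcp [0.6346 0.1445 0.13  ] q [0.052 0.68  1.452 0.002 1.009 0.147] F [ 0.5 -0.3 -0.7] gap -0.002
 x [0.096 0.995 0.002] y [ 0.995 -0.096  0.002] z [ 0.002  0.001 -1.   ]
-0.35 [ 0.006 -0.313  0.063]
-0.19 [ 0.006 -0.422  0.026]
-0.03 [ 0.006 -0.535  0.007]
0.13 [ 0.006 -0.651  0.006]
0.29 [ 0.006 -0.764  0.023]
0.45 [ 0.006 -0.874  0.058]
0.61 [ 0.005 -0.977  0.111]
0.77 [ 0.005 -1.07   0.179]
0.93 [ 0.005 -1.151  0.261]
1.09 [ 0.005 -1.218  0.355]
1.25 [ 0.005 -1.269  0.458]
1.41 [ 0.005 -1.303  0.568]
1.57 [ 0.004 -1.319  0.682]
```

View pics/q.png

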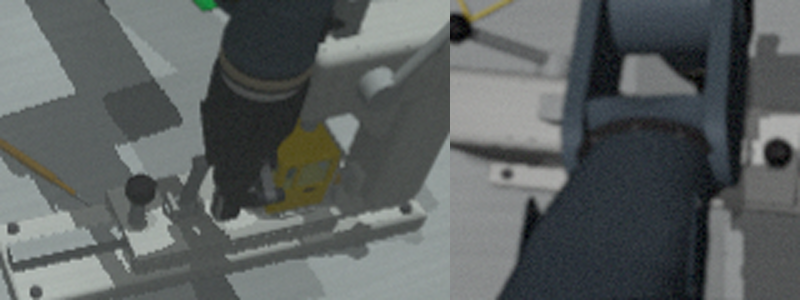

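```bash
python3 -m inch '[[1,[0,-0.15,0.05],[0,0,0]],[1,[0,-0.25,0.06],[0,0,0]],[1,[0,-0.32,0.06],[0,0,0]],[1,[0,-0.42,0.03],[0,0,0]],[1,[0,-0.53,0.01],[0,0,0]],[1,[0,-0.65,0.01],[0,0,0]],[1,[0,-0.76,0.025],[0,0,0]],[1,[0,-0.87,0.06],[0,0,0]],[1,[0,-0.98,0.11],[0,0,0]]]'
python3 - <<'E'
from h import *
st()
s=sense();M=R.from_quat(s["tool_rot"]).as_matrix();h=.0145;rho=.072
for ph in np.arange(.61,1.58,.12):
    X=-rho*np.sin(ph)+.004*np.cos(ph)+h; Z=rho*np.cos(ph)+.004*np.sin(ph)
    t=piv+X*m_+Z*up; print(round(ph,2),np.round(M.T@(t-s["tcp_pos"])*10,3))
E
```

```text
t: 29.0
tcp_pos: [0.5358, 0.1547, 0.1182]
tool_rot: [0.74, 0.673, 0.001, -0.0]
force: [2.2, 1.1, 2.5]
finger_gap: -0.0
t 29.0 tcp [0.5358 0.1547 0.1182] q [0.08  0.596 1.704 0.002 0.84  0.173] F [2.2 1.1 2.5] gap -0.0
 x [0.095 0.996 0.002] y [ 0.996 -0.095  0.001] z [ 0.001  0.002 -1.   ]
0.61 [ 0.002  0.021 -0.011]
0.73 [ 0.002 -0.05   0.038]
0.85 [ 0.002 -0.114  0.096]
0.97 [ 0.002 -0.171  0.161]
1.09 [ 0.002 -0.22   0.233]
1.21 [ 0.002 -0.26   0.31 ]
1.33 [ 0.002 -0.29   0.391]
1.45 [ 0.002 -0.31   0.475]
1.57 [ 0.002 -0.32   0.561]
```

```bash
python3 -m inch '[[1,[0,-0.05,0.04],[0,0,0]],[1,[0,-0.11,0.1],[0,0,0]],[1,[0,-0.17,0.165],[0,0,0]],[1,[0,-0.22,0.235],[0,0,0]],[1,[0,-0.26,0.31],[0,0,0]],[1,[0,-0.29,0.39],[0,0,0]],[1,[0,-0.31,0.475],[0,0,0]],[1,[0,-0.32,0.54],[0,0,0]],[1,[0,-0.32,0.56],[0,0,0]],[1,[0,-0.32,0.56],[0,0,0]]]'
```

```text
t: 30.0
tcp_pos: [0.5036, 0.1577, 0.0625]
tool_rot: [0.74, 0.673, -0.0, -0.001]
force: [-2.7, -1.6, 11.6]
finger_gap: 0.009
```

```bash
python3 -m inch '[[1,[0,0,0.01],[0,0,0]],[1,[0,0,0.01],[0,0,0]]]'
```

```text
t: 30.2
tcp_pos: [0.5036, 0.1577, 0.0623]
tool_rot: [0.74, 0.673, 0.0, -0.001]
force: [-2.8, 3.1, 17.1]
finger_gap: 0.003
```

```bash
python3 -m inch '[[1,[0,0,-0.1],[0,0,0]],[1,[0,-0.2,-0.5],[0,0,0]],[1,[0,-0.5,-1],[0,0,0]],[1,[0,-0.5,-1],[0,0,0]]]'
python3 -m inch '[[1,[-0.5,-0.2,-0.3],[0,0,0]],[1,[-1,-0.3,-0.5],[0,0,0]],[1,[-1,-0.3,-0.5],[0,0,0]],[1,[-1,-0.3,-0.5],[0,0,0]]]'
python3 -m inch '[[1,[-0.5,0,0],[0,0,0]],[1,[-1,0,0],[0,0,0]],[1,[-1,0,0],[0,0,0]]]'
python3 - <<'E'
from h import *
st();grab("r")
im,_=load("r","scene");im2,_=load("r","top")
cv2.imwrite("pics/r.png",np.hstack([cv2.resize(im[110:230,270:450],(450,300),interpolation=2),cv2.resize(im2[170:290,100:240],(350,300),interpolation=2)]))
for n in("top","scene"):
    im,P=cloud("r",n); hs=cv2.cvtColor(im,cv2.COLOR_BGR2HSV); D=P-knob
    k=(hs[...,2]<60)&(P[...,2]>.085)&(P[...,2]<.125)&(np.abs(D@m_)<.025)&(D@n_>.1)&(D@n_<.17)
    if k.sum()>10:
        v,u=np.nonzero(k); w=plane(n,[[(u.min()+u.max())/2,(v.min()+v.max())/2]],.099)[0]; print(n,"knob",k.sum(),w,(w-knob)@n_)
    D=P-piv; s=(np.abs(D@n_)<.008)&(D@m_<-.03)&(D@m_>-.11)&(P[...,2]>.03)
    X=(D@m_)[s];Z=P[...,2][s]; print(n,s.sum(),[ (round(a,3),round(float(np.median(Z[(X>a-.005)&(X<=a+.005)])),4)) for a in np.arange(-.1,-.03,.01) if ((X>a-.005)&(X<=a+.005)).any()])
E
```

```text
t: 30.6
tcp_pos: [0.4531, 0.1626, 0.1637]
tool_rot: [0.74, 0.673, 0.001, 0.0]
force: [1.8, -0.6, -0.5]
finger_gap: 0.001
t: 31.0
tcp_pos: [0.4153, 0.0639, 0.2112]
tool_rot: [0.741, 0.672, 0.001, -0.0]
force: [1.3, 1.0, 0.5]
finger_gap: 0.0
t: 31.3
tcp_pos: [0.4072, -0.0388, 0.2101]
tool_rot: [0.742, 0.67, 0.0, 0.0]
force: [0.0, 0.0, 0.8]
finger_gap: 0.003
t 31.3 tcp [ 0.4072 -0.0388  0.2101] q [-0.37   0.273  1.972  0.     0.896 -0.268] F [0.  0.  0.8] gap 0.003
 x [ 0.102  0.995 -0.   ] y [ 0.995 -0.102  0.001] z [ 0.001 -0.    -1.   ]
top knob 90 [0.55588545 0.09810733 0.099     ] 0.13441981739127984
top 138 [(np.float64(-0.09), 0.0622), (np.float64(-0.08), 0.0619), (np.float64(-0.07), 0.061), (np.float64(-0.06), 0.061), (np.float64(-0.05), 0.0621), (np.float64(-0.04), 0.062), (np.float64(-0.03), 0.0603)]
scene knob 74 [0.55632522 0.10258275 0.099     ] 0.13891687244771542
scene 112 [(np.float64(-0.09), 0.0631), (np.float64(-0.08), 0.0619), (np.float64(-0.07), 0.0613), (np.float64(-0.06), 0.061), (np.float64(-0.05), 0.0615), (np.float64(-0.04), 0.061), (np.float64(-0.03), 0.0617)]
```

View pics/r.png

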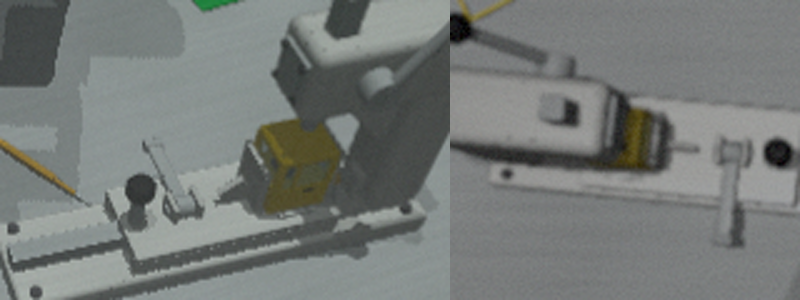

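View pics/r_scene.png

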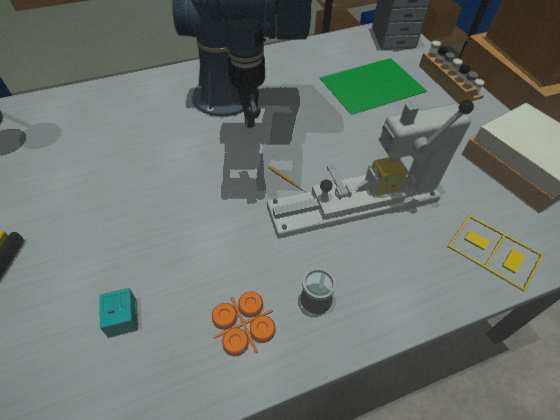

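```bash
python3 - <<'E'
from h import *
a,_=load("p","scene");b,_=load("r","scene")
g=lambda i:cv2.cvtColor(i,cv2.COLOR_BGR2GRAY).astype(np.float32)
for y0,y1,x0,x1 in((158,196,368,410),(175,205,315,335)): print(cv2.phaseCorrelate(g(a)[y0:y1,x0:x1],g(b)[y0:y1,x0:x1]))
print(proj("scene",[nest+.139*n_+.07*up,nest+.144*n_+.07*up]))
a0,_=load("a","scene")
print("bystanders diff",[float(np.abs(g(a0)[r]-g(b)[r]).mean()) for r in (np.s_[285:360,205:280],np.s_[265:315,298:338],np.s_[165:185,266:294])])
E
```

```text
((0.48698193758490405, 0.02306473040076895), 0.9901895395914714)
((0.10191659024714816, -0.15719674203996803), 0.9627686699231466)
[[388.88263815 166.54064166]
 [390.74514024 166.14428104]]
bystanders diff [1.6416000127792358, 1.6725000143051147, 15.073214530944824]
```

```bash
python3 - <<'E'
from h import *
a,_=load("p","scene");b,_=load("r","scene");a0,_=load("a","scene")
g=lambda i:cv2.cvtColor(i,cv2.COLOR_BGR2GRAY).astype(np.float32)
for nm,(y0,y1,x0,x1) in dict(cab=(158,196,368,410),roof=(155,175,368,405),cabside=(165,196,375,405),knob=(175,205,315,335),head=(105,150,385,450),bed=(190,215,400,445),tableedge=(185,220,330,400)).items():
    w=cv2.createHanningWindow((x1-x0,y1-y0),cv2.CV_32F); print(nm,cv2.phaseCorrelate(g(a)[y0:y1,x0:x1],g(b)[y0:y1,x0:x1],w))
def fy(i):
    h=cv2.cvtColor(i,cv2.COLOR_BGR2HSV); m=cv2.inRange(h,(18,110,40),(36,255,255)); m[:,:355]=0;m[:,420:]=0;m[:150]=0;m[205:]=0
    v,u=np.nonzero(m); return len(u),u.mean(),v.mean(),np.percentile(u,[1,99]),np.percentile(v,[1,99])
print(fy(a),fy(b))
S=lambda i,y0,y1,x0,x1:cv2.resize(i[y0:y1,x0:x1],(390,390),interpolation=cv2.INTER_CUBIC)
cv2.imwrite("pics/s.png",np.hstack([S(a,150,210,355,415),S(b,150,210,355,415)]))
def sc(i):
    h=cv2.cvtColor(i,cv2.COLOR_BGR2HSV); m=cv2.inRange(h,(10,110,80),(24,255,255)); m[:,:255]=0;m[:,310:]=0;m[:155]=0;m[195:]=0
    v,u=np.nonzero(m); return len(u),u.mean(),v.mean(),u.min(),u.max()
def sct(i):
    h=cv2.cvtColor(i,cv2.COLOR_BGR2HSV); m=cv2.inRange(h,(8,90,50),(26,255,255)); m[:,:235]=0;m[:,275:]=0;m[:260]=0;m[318:]=0
    v,u=np.nonzero(m); return len(u),u.mean(),v.mean(),v.min(),v.max()
print(sc(a0),sc(a),sc(b)); print(sct(load("a","top")[0]),sct(load("b","top")[0]),sct(load("p","top")[0]),sct(load("r","top")[0]))
E
```

```text
cab ((0.5604635440269767, -0.3116850501766173), 0.9604600784513685)
roof ((0.014711812277308667, -0.1305696584309235), 1.0069232240319252)
cabside ((0.01845021378029088, -0.3742005155091874), 1.0087374949206909)
knob ((-0.06462544536072556, 0.038848681267946716), 1.0030229091644287)
head ((-0.1606687023718507, 0.4646149505224386), 1.0030023604263494)
bed ((0.5179014798381338, 0.48777094130734255), 0.8943242234124078)
tableedge ((-0.1148830388788511, 0.17684333518038287), 0.7657481450357555)
(567, np.float64(388.7037037037037), np.float64(173.3668430335097), array([375.  , 403.34]), array([159., 193.])) (550, np.float64(388.92545454545456), np.float64(172.86363636363637), array([375., 404.]), array([159., 192.]))
(68, np.float64(281.13235294117646), np.float64(174.08823529411765), np.int64(269), np.int64(294)) (62, np.float64(285.5806451612903), np.float64(177.19354838709677), np.int64(269), np.int64(299)) (76, np.float64(282.69736842105266), np.float64(175.1184210526316), np.int64(269), np.int64(299))<stdin>:17: RuntimeWarning: Mean of empty slice.
  ret = ret.dtype.type(ret / rcount)
Traceback (most recent call last):
ValueError: zero-size array to reduction operation minimum which has no identity
```

View pics/s.png

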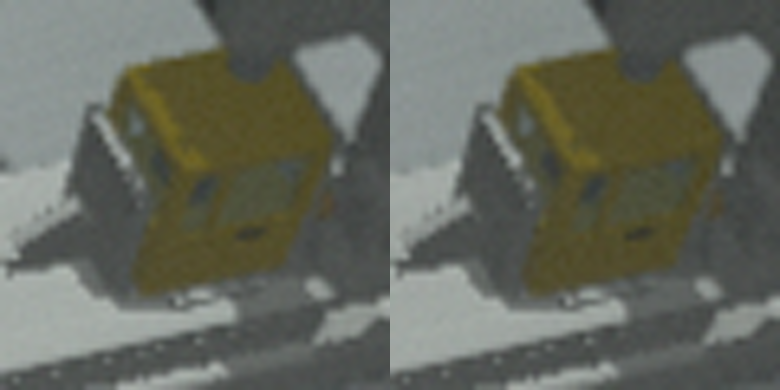

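```bash
python3 -c "
from station import sign_off
print(sign_off())"
```

```text
the job is handed in; nothing more can be done
None
```

The yellow cab is standing upright, roof up, in the nest. The table is at its stop and the cam lever is folded down level. I handed the job in at about 31 s on the robot's clock, with the arm clear of everything.

**What I did**
- I gripped the cab front and back and turned it upright in the air. I set it down on the bench, re-gripped it by its sides and lowered it between the cheeks until it touched the nest floor. Its roof then measured 127.6 mm above the bench, against 128 mm expected, and it was level.
- I pushed the table in by the knob in 2 mm steps. The push went from about 2 N to 9 N at the stop and reached 14 N before I backed off, well under the 45 N limit. The table travelled about 137 mm.
- I folded the lever down to its end stop, where 17 N no longer moved it.

**Last checks**
- **Lever:** both cameras show it level, with its top at about 62 mm.
- **Table and cab:** images before and after locking show no movement beyond the noise. One comparison of the cab suggested a shift of about 0.5 pixel, but the fixed press parts "moved" by as much, so I put it down to noise and changing shadows.
- **Nose and stop:** I could not see where they meet because the cab and cheek hide it. That contact rests on the force reading.
- **Wheel set and loupe:** unchanged from the first picture.
- **Scriber:** the plain image difference was high, because the knob had hidden one end of it at the start and shadows moved. The end visible throughout has not moved. A second check in the top view failed because the colour filter found nothing, and I did not repeat it.

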